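# Free the dust screens of the laptop cooling stand

### The arm

A 6-joint arm with a two-finger parallel gripper is mounted at the origin on the work surface. World frame = base frame: x ahead of the robot, y to its left, z up, the work surface at z = 0. Lengths are in m, angles in degrees, forces in N, time in s.
With the tool pointing down it reaches from about 0.35 to 0.875 m from the base axis. Payload 4.2 kg.
Tool frame: the origin (TCP) lies midway between the tips of the shut fingers; the grasp point (between the pads) lies 19 mm behind it; z points along the fingers, y is the direction in which the jaws open and shut (so a half turn about z gives the same grasp; the last joint's range is limited). The gripper opens to 87 mm and grips with 3 to 60 N. Pads are 19 mm wide; open, the fingers measure 117 mm over their backs; the gripper's body (75 mm by 190 mm) begins 51 mm behind the grasp point.
Start: joints at [79.561, 22.042, 0.453, 0, -68.411, -14.817], TCP at [0.267, 0.565, 0.223] pointing down, gripper open.
Joint ranges: [-179.83, 179.83], [-69.29, 118.12], [-61.27, 80.66], [-181.25, 117.63], [-171.15, -9.14], [-177.46, 177.46]. Speed limits (degrees/s): [159.86, 159.86, 180, 180, 180, 180].

### API

Orientations are given as a 3x3 rotation matrix whose columns are the frame's x, y, z axes.
In Python, from station import r gives the robot as it stands.
- The arm moves only by the tool play_rows, never from a script. Its argument "commands" is a list that holds one entry, the list of rows, each a list of 7 numbers: the shift along the world's x, y, z in m, then the turn, a rotation vector about the world's x, y, z in rad, then the closure, from 0 (fully open) to 1 (shut). A call has 1 to 5 rows; each row is the pose to reach, as a shift and turn from the pose commanded when the call began; what a row does not reach only later rows make up. A row lasts 1/10 s, in which the tool goes at most 50 mm and 8.59 degrees, less where a joint would pass 70% of its speed; a pose out of reach is approached as far as the arm can. A call with a gripper value outside its range is refused whole. The fingers move at their own pace and stop on an object; the grip force is fixed at half the most. Time passes only in rows, so rows that repeat a pose let the fingers close. It gives the time, the measured TCP pose, the force and the opening at its end, in the units of the state.
- r.sense(): the state, without advancing time (a new reading comes with each control period).
- r.capture(name): name is "side" or "top"; returns a dict with "image" (400x640x3 uint8, red, green, blue), "range_z" (400x640 float32, m along the optical axis (not along the pixel's ray), 0 where there is no reading), "intrinsics" (3x3 intrinsics, pixels), "extrinsics" (4x4, takes a point from camera to world coordinates). Camera axes: x right, y up, looking along -z (the intrinsics and any distortion apply to the point x, -y, -z); pixel columns grow to the right and rows downward; lengths in m; the calibration is good to about 2 mm. A picture is of the moment at which its call begins.
- r.finish_job(): hands the job in, once; it reports no verdict.
The state is a dict: "time_s": time; "joints": joint angles; "joint_velocities": joint speeds; "effort": joint torques, N m; "tcp_pos": TCP position; "ee_rot": TCP orientation; "wrist_force": force on the tool from outside, world axes, zero at the start; "moment": the same for the moment, N m; "gripper_width": opening from 0.0 (shut) to 1.0 (fully open).
Only numpy, scipy, OpenCV 4.12 (cv2) and the standard library are available. Lean on these libraries where they do the work, as an engineer would, in place of code of your own. Each camera call takes 0.05 s, during which the arm holds its last target. There are 200 camera calls.

### The job

Free the laptop cooling stand's dust screens for cleaning: first knock its four sprung corner pegs fully home with the mallet so that the deck cannot lift, then with the pick under its lug lift every retaining ring still fitted out of its groove and draw it clear, keeping the fingers off a ring while it is seated. Collect the rings in the incense dish, leave both tools lying on the cork mat and do not push the other things on the desk about.

Things in the scene. Friction and masses are not known exactly. Their poses are not given: they have to be found in the camera images.
- stand: silver aluminium laptop cooling stand, folded flat, fixed: 175 mm deep (x -115 to +60), 350 mm wide, deck top 60 mm above the desk. Origin on the desk under the centre of the middle well; -x is its front, towards the robot, +y its left. Three round 92 mm fan wells lie in a row along y, 104 mm apart; the 60 mm strip of deck in front of them is flat and bare but for the pegs; one stands at each corner of the deck
- seat0 (a point): centre of the right well's ring seat, on the ledge: 10 mm below the deck top. At the rear (+x) a tab of the deck, 24 mm wide and 3 mm thick, covers the ring's edge by about 4 mm (the groove under it is 7 mm high), so it cannot rise level: the lug end comes up first, then the ring draws out to the front. Elsewhere the well is open upwards
- seat1 (a point): the same for the middle well. In every well, inside the 72 mm opening of the ledge, the wire dust screen lies 24 mm below the deck top, so there are 14 mm of free height under the lug
- seat2 (a point): the same for the left well
- peg_fl (a joint): m, travel of the sprung black plastic peg at the front left corner of the deck. At 0 its flat 22 mm head stands 15 mm above the deck, at 0.014 (its stop) it is driven fully home. Its split shank grips with about 8 N: it stays where it is left
- peg_fr (a joint): m, the same for the peg at the front right corner
- peg_rl (a joint): m, the same for the peg at the rear left corner
- peg_rr (a joint): m, the same for the peg at the rear right corner
- peg_fl_top (a point): centre of the top of the front left peg's head (85 mm in front of the well row, 155 mm left of the middle well)
- peg_fr_top (a point): the same, front right
- peg_rl_top (a point): the same for the rear left peg (43 mm behind the well row, 155 mm left of the middle well)
- peg_rr_top (a point): the same, rear right
- ring0: split steel retaining ring of the right well, rigid, 60 g: 88 mm outside, 74 mm inside, 5 mm thick. One end is bent in as a lug 12 mm wide along the ring's own -x axis, reaching in to 20 mm from the centre; the other end is plain, after a 14 mm gap on the lug's -y side. Origin: centre of the underside, z up. At the start it is seated, lug to the front (robot side) within 0.25 rad. None if not fitted
- ring1: split steel retaining ring of the middle well, rigid, 60 g: 88 mm outside, 74 mm inside, 5 mm thick. One end is bent in as a lug 12 mm wide along the ring's own -x axis, reaching in to 20 mm from the centre; the other end is plain, after a 14 mm gap on the lug's -y side. Origin: centre of the underside, z up. At the start it is seated, lug to the front (robot side) within 0.25 rad. None if not fitted
- ring2: split steel retaining ring of the left well, rigid, 60 g: 88 mm outside, 74 mm inside, 5 mm thick. One end is bent in as a lug 12 mm wide along the ring's own -x axis, reaching in to 20 mm from the centre; the other end is plain, after a 14 mm gap on the lug's -y side. Origin: centre of the underside, z up. At the start it is seated, lug to the front (robot side) within 0.25 rad. None if not fitted
- mallet: one-piece beech mallet, 0.32 kg: square head 110 mm long (x), 60 x 60 mm, any of its four long sides strikes; in line with it a square handle 24 x 24 mm, from x = -55 to -185 mm. Origin: centre of the head, on the handle's axis. It lies on a side of the head, handle level 30 mm above the mat
- pick: ring pick, 80 g: black handle 90 mm long (x -45 to +45), 26 mm wide (y), 18 mm thick (z), flat steel shank 7 x 5 mm to the heel at x = 125 mm, where it bends up (to +z) by 30 degrees into a flat foot 18 mm long, 10 mm wide, 4 mm thick. Origin: centre of the handle. It lies flat, foot turned up; tipped 30 degrees tip-down, the foot is level and points ahead
- pick_heel (a point): the bend between the pick's shank and foot
- dish: empty white ceramic incense dish, loose, 0.45 kg, 152 mm across the rim, 30 mm high, flat inner floor about 110 mm across and 7 mm above the desk. Origin: centre of its underside
- mat: cork tool mat, 280 x 200 mm (x, y), 3 mm thick, fixed. Origin: centre of its underside. Mallet and pick lie on it at the start
- controller: green plastic game controller, 150 x 100 x 40 mm, loose bystander
- earbud_case: black hard-shell earbud case, 62 x 50 x 24 mm, loose bystander
- mug: blue travel mug with a black lid, 78 mm across, 112 mm high, loose bystander
- incense_box: cardboard incense box, 210 x 40 x 32 mm, loose bystander
There are look-alikes about, which are no part of the job. There is more than one size of the mallet; the one meant has the size given above.

How it is judged (in metres and radians):
On the way, in this order (a step that is already met when the one before it is completed fails the run):
1. all four pegs are driven home (12 mm of their 14 mm travel or more) (value of joint each of peg_fl, peg_fr, peg_rl, peg_rr above 0.012 m), for 0.2 s.
2. all rings present are out of their grooves, 20 mm or more from their seats (horizontal distance between ring0 and seat0 above 0.02 m and horizontal distance between ring1 and seat1 above 0.02 m and horizontal distance between ring2 and seat2 above 0.02 m), for 0.2 s.
At the end, for the whole second after the job is handed in: All four pegs are home (12 mm or more of 14 mm); every ring present lies at rest in the dish (centre within 40 mm of the dish's axis, less than 35 mm above its underside) and the dish stands upright; the mallet's head and the pick's handle (their centres) lie at rest on the mat (all of step 1 and horizontal distance between each of ring0, ring1, ring2 and dish below 0.04 m and z of ring0 in the frame of dish between 0.002 and 0.035 m and linear speed of each of ring0, ring1, ring2, mallet, pick below 0.03 m/s and z of ring1 in the frame of dish between 0.002 and 0.035 m and z of ring2 in the frame of dish between 0.002 and 0.035 m and angle between dish's own z axis and vertical below 0.1 rad and x of mallet in the frame of mat between -0.14 and 0.14 m and y of mallet in the frame of mat between -0.1 and 0.1 m and z of mallet in the frame of mat between 0 and 0.05 m and x of pick in the frame of mat between -0.14 and 0.14 m and y of pick in the frame of mat between -0.1 and 0.1 m and z of pick in the frame of mat between 0 and 0.05 m); the robot touches nothing.
It fails at once if a peg that is not yet home is pushed with the fingers or the pick instead of the mallet ((contact force between the fingers and peg_fl above 2 N and value of joint peg_fl below 0.012 m) or (contact force between pick and peg_fl above 2 N and value of joint peg_fl below 0.012 m) or (contact force between the fingers and peg_fr above 2 N and value of joint peg_fr below 0.012 m) or (contact force between pick and peg_fr above 2 N and value of joint peg_fr below 0.012 m) or (contact force between the fingers and peg_rl above 2 N and value of joint peg_rl below 0.012 m) or (contact force between pick and peg_rl above 2 N and value of joint peg_rl below 0.012 m) or (contact force between the fingers and peg_rr above 2 N and value of joint peg_rr below 0.012 m) or (contact force between pick and peg_rr above 2 N and value of joint peg_rr below 0.012 m)).
It fails at once if a ring that is still seated in its groove is handled with the fingers instead of the pick ((contact force between the fingers and ring0 above 0.5 N and (horizontal distance between ring0 and seat0 below 0.01 m and z of ring0 in the frame of stand between 0.045 and 0.054 m)) or (contact force between the fingers and ring1 above 0.5 N and (horizontal distance between ring1 and seat1 below 0.01 m and z of ring1 in the frame of stand between 0.045 and 0.054 m)) or (contact force between the fingers and ring2 above 0.5 N and (horizontal distance between ring2 and seat2 below 0.01 m and z of ring2 in the frame of stand between 0.045 and 0.054 m))).
It fails at once if the controller, earbud case, mug or incense box is shoved more than 4 cm (distance of any of controller, earbud_case, mug, incense_box from where it was at the start of the episode above 0.04 m).
Of ring0, ring1, ring2 only 2 to 3 are there at a start; the rules pass over those that are not, and their reading is None.
At some moment in a run one of pick, mallet, dish may be knocked a few centimetres aside while the robot is not near it.
Once in a run the grip may slacken for a moment while it holds something.
It also fails if it takes over 210 s, if anything falls off the work surface, if the arm or the gripper's body presses on something with over 40 N, if the wrist force passes 120 N, or if a joint passes its speed limit or range.

## Working session

There is one attempt and no reset: what is moved stays moved. The work goes in short steps, Python scripts to look and compute and a tool call to move; the robot and the scene stay as the last step left them, time stands still between calls to the robot, and variables do not carry over. Pictures are saved under pics/ and viewed, about 12 in all and at most 16, crops included, and the job is handed in when it is done.

Besides the shell and the picture viewer there is one more tool, called after "Call:" as name(argument=value, ...), one argument or row to a line, values as JSON. play_rows: Moves the arm, as the interface text tells. Its arguments: {"type":"object","properties":{"commands":{"type":"array","items":{"type":"array","items":{"type":"array","items":{"type":"number"}}}}},"required":["commands"]}

```bash
ls; mkdir -p pics; cat > h.py <<'E'
import numpy as np, cv2
from station import r
def cap(n):
    c=r.capture(n); K=c["intrinsics"];T=c["extrinsics"];z=c["range_z"]
    v,u=np.mgrid[0:400,0:640]
    P=np.stack([(u-K[0,2])/K[0,0]*z,-(v-K[1,2])/K[1,1]*z,-z],-1)
    W=P@T[:3,:3].T+T[:3,3]; W[z==0]=np.nan
    return c,W
def save(img,n): cv2.imwrite("pics/"+n,cv2.cvtColor(img,cv2.COLOR_RGB2BGR))
E
python3 - <<'E'
from h import *
for n in("top","side"):
    c,W=cap(n); save(c["image"],n+"0.png"); np.savez(n+"0.npz",W=W,im=c["image"],z=c["range_z"])
    print(n,c["intrinsics"],c["extrinsics"])
s=r.sense();print(s)
E
```

```text
pics
top [[392.06319068   0.         322.18405512]
 [  0.         392.06319068 194.32291361]
 [  0.           0.           1.        ]] [[ 0.01230453  0.98346058 -0.18070385  0.30896183]
 [-0.99959565  0.00746499 -0.02743736 -0.01116295]
 [-0.02563461  0.18096839  0.98315477  1.13449252]
 [ 0.          0.          0.          1.        ]]
side [[397.14003726   0.         318.54527236]
 [  0.         397.14003726 196.81364988]
 [  0.           0.           1.        ]] [[ 0.69181596  0.3732209  -0.61813982 -0.29865798]
 [-0.72205715  0.35174789 -0.59574062 -0.76307762]
 [-0.00491347  0.85847515  0.51283162  0.76504921]
 [ 0.          0.          0.          1.        ]]
{'time_s': 0.1, 'joints': array([ 7.95604452e+01,  2.20867916e+01,  3.86874892e-01, -2.61637876e-02,
       -6.84130208e+01, -1.48162752e+01]), 'joint_velocities': array([-0.03198909,  0.03665193,  0.19353533,  0.03932036,  0.03416391,
       -0.06342478]), 'effort': array([ 2.07300386e-04, -3.91688204e+01,  1.87936449e+01,  4.23189953e+00,
        1.34620036e-02, -6.65426523e-05]), 'tcp_pos': array([0.2664135 , 0.5647608 , 0.22155721]), 'ee_rot': array([[ 9.04339900e-01, -4.26812307e-01, -7.74745150e-04],
       [-4.26813000e-01, -9.04337989e-01, -1.86152725e-03],
       [ 9.38912702e-05,  2.01412467e-03, -9.99997967e-01]]), 'wrist_force': array([-1.31013639, -0.3910308 , -0.01264949]), 'moment': array([ 0.00964416, -0.01598604, -0.0219396 ]), 'gripper_width': 1.0018591095933185}
```

View pics/top0.png

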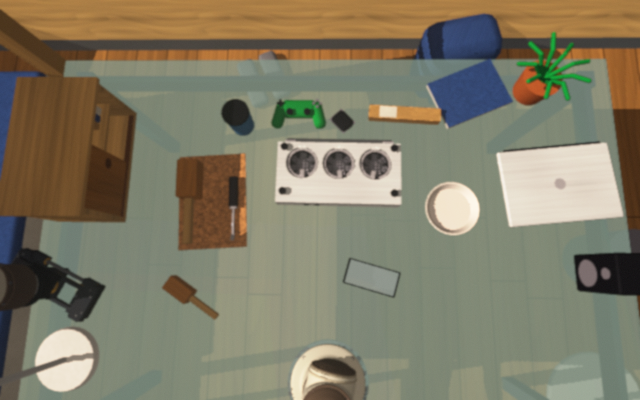

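View pics/side0.png

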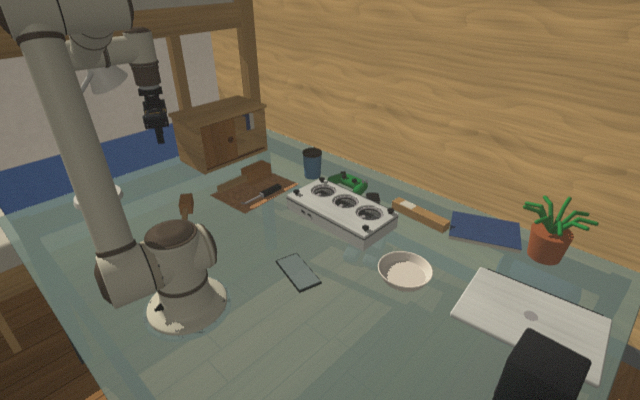

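```bash
python3 - <<'E'
from h import *
d=np.load("top0.npz");W=d["W"];im=d["im"]
a=cv2.resize(im[140:260,160:260],None,fx=4.4,fy=4.4,interpolation=cv2.INTER_CUBIC)
b=cv2.resize(im[125:215,265:410],None,fx=5.5,fy=5.5,interpolation=cv2.INTER_CUBIC)
cv2.imwrite; save(a,"mat.png"); save(b,"stand.png")
def box(m,n):
    P=W[m]; r_=cv2.minAreaRect(P[:,:2].astype(np.float32)); print(n,len(P),np.round(P[:,:2].mean(0),4),[np.round(q,4) for q in r_],"z",np.round(np.percentile(P[:,2],[5,50,95]),4))
Z=W[...,2]
def reg(u0,u1,v0,v1,z0,z1,n):
    m=np.zeros(Z.shape,bool);m[v0:v1,u0:u1]=True;m&=(Z>z0)&(Z<z1)
    nn,l,st,_=cv2.connectedComponentsWithStats(m.astype(np.uint8))
    k=1+np.argmax(st[1:,4]); box(l==k,n)
reg(170,250,145,255,.045,.08,"head_mat"); reg(170,215,145,255,.025,.048,"matmallet low")
reg(155,220,270,320,.03,.08,"head_off"); reg(155,225,270,325,.012,.08,"off all")
reg(222,250,165,245,.008,.05,"pick")
reg(170,250,145,255,.0015,.02,"mat")
reg(265,410,130,215,.045,.08,"stand"); reg(410,490,170,245,.012,.06,"dish")
for n,q in dict(pegs=(275,295,137,155)).items(): pass
for u0,v0 in((283,147),(283,190),(396,193),(395,149)):
    m=np.zeros(Z.shape,bool);m[v0-8:v0+9,u0-8:u0+9]=True;m&=(Z>.068)&(Z<.09);box(m,"peg") if m.sum()>3 else print("none",u0,v0)
E
```

```text
head_mat 889 [0.5494 0.4018] [array([0.544 , 0.4041]), array([0.1257, 0.0617]), np.float64(1.585)] z [0.0483 0.0619 0.0655]
matmallet low 579 [0.4554 0.3936] [array([0.4884, 0.4014]), array([0.0551, 0.2398]), np.float64(83.7669)] z [0.0285 0.0431 0.047 ]
head_off 498 [0.2407 0.41  ] [array([0.2346, 0.4036]), array([0.1044, 0.044 ]), np.float64(55.9327)] z [0.0328 0.0419 0.0452]
off all 789 [0.228  0.3885] [array([0.2167, 0.3757]), array([0.1704, 0.0442]), np.float64(56.6964)] z [0.0197 0.0396 0.0447]
pick 401 [0.4947 0.2782] [array([0.4707, 0.2769]), array([0.1864, 0.0258]), np.float64(3.0429)] z [0.0103 0.0191 0.0233]
mat 3620 [0.4855 0.3223] [array([0.5025, 0.3404]), array([0.3109, 0.2138]), np.float64(1.4438)] z [0.0017 0.0036 0.0153]
stand 6652 [ 0.568  -0.0263] [array([ 0.5769, -0.0255]), array([0.3506, 0.1901]), np.float64(89.2415)] z [0.0516 0.0593 0.0637]
dish 744 [ 0.4802 -0.3604] [array([ 0.4764, -0.3486]), array([0.1493, 0.1491]), np.float64(88.9716)] z [0.0132 0.0253 0.0323]
peg 44 [0.642  0.1279] [array([0.6416, 0.1282]), array([0.0175, 0.0203]), np.float64(88.6044)] z [0.07   0.0728 0.0762]
peg 46 [0.5149 0.1299] [array([0.514 , 0.1297]), array([0.021, 0.017]), np.float64(1.7737)] z [0.0694 0.0728 0.076 ]
peg 47 [ 0.51   -0.1797] [array([ 0.5096, -0.1794]), array([0.0191, 0.0198]), np.float64(33.7756)] z [0.0692 0.0716 0.075 ]
peg 48 [ 0.6373 -0.1814] [array([ 0.6376, -0.1817]), array([0.0199, 0.0203]), np.float64(34.9074)] z [0.0713 0.0743 0.0786]
```

View pics/mat.png

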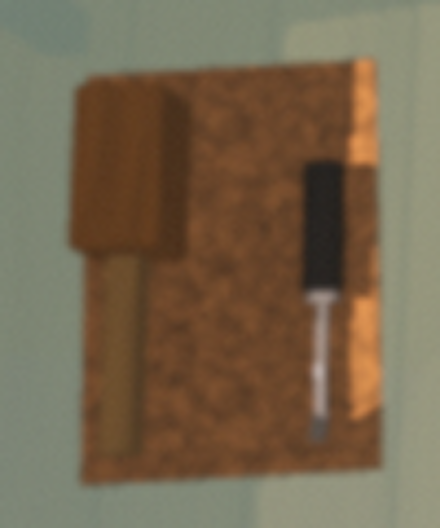

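View pics/stand.png

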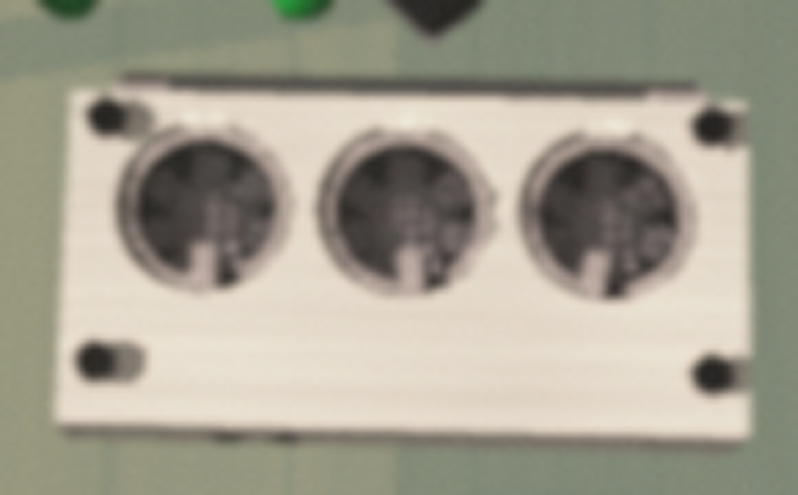

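```bash
cat >> h.py <<'E'
def ray(c,u,v,z0):
    K=c["intrinsics"];T=c["extrinsics"]
    d=T[:3,:3]@np.array([(u-K[0,2])/K[0,0],-(v-K[1,2])/K[1,1],-1.]); o=T[:3,3]
    return np.round((o+d*(z0-o[2])/d[2])[:2],4)
E
python3 - <<'E'
from h import *
c,W=cap("top")
def m(x,y): return 160+(x+.5)/4.4-.5,140+(y+.5)/4.4-.5
def s(x,y): return 265+(x+.5)/5.5-.5,125+(y+.5)/5.5-.5
for n,p,z in (("headTL",(77,82),.063),("headTR",(164,82),.063),("headBL",(70,248),.063),("headBR",(158,250),.063),("hdl near head",(127,262),.045),("hdl end",(121,450),.045),
 ("pickh top",(324,161),.021),("pickh bot",(323,290),.021),("shank mid",(321,350),.012),("tip",(318,437),.02),("matTL",(80,78),.003),("matBR",(381,467),.003),("matBL",(82,484),.003),("matTR",(375,60),.003)):
    print(n,ray(c,*m(*p),z))
for n,p,z in (("pegrl",(104,117),.075),("pegfl",(96,361),.075),("pegfr",(711,375),.075),("pegrr",(711,126),.075),("deckTL",(68,89),.06),("deckTR",(748,102),.06),("deckBL",(55,424),.06),("deckBR",(752,437),.06),
 ("lug2",(203,262),.055),("lug1",(411,267),.055),("lug0",(595,272),.055),("well2",(208,208),.06),("well1",(406,211),.06),("well0",(607,215),.06)):
    print(n,ray(c,*s(*p),z))
E
```

```text
headTL [0.6075 0.4344]
headTR [0.6078 0.3775]
headBL [0.4981 0.4302]
headBR [0.4972 0.3735]
hdl near head [0.4923 0.3996]
hdl end [0.3715 0.3944]
pickh top [0.5656 0.2813]
pickh bot [0.4787 0.2773]
shank mid [0.4402 0.2788]
tip [0.3826 0.2757]
matTL [0.6271 0.4575]
matBR [0.3647 0.2375]
matBL [0.3514 0.4342]
matTR [0.6408 0.2548]
pegrl [0.6418 0.1292]
pegfl [0.5144 0.1294]
pegfr [ 0.5095 -0.1778]
pegrr [ 0.6384 -0.1805]
deckTL [0.6616 0.1505]
deckTR [ 0.656  -0.2022]
deckBL [0.4846 0.1512]
deckBR [ 0.4808 -0.2   ]
lug2 [0.5706 0.0784]
lug1 [ 0.5686 -0.0287]
lug0 [ 0.5666 -0.1229]
well2 [0.598 0.076]
well1 [ 0.5969 -0.0259]
well0 [ 0.5954 -0.1289]
```

Call:
play_rows(
  commands=[
    [[0.215,-0.165,-0.06,0,0,0.48,0],[0.215,-0.165,-0.06,0,0,0.48,0],[0.215,-0.165,-0.06,0,0,0.48,0],[0.215,-0.165,-0.06,0,0,0.48,0],[0.215,-0.165,-0.06,0,0,0.48,0]],
  ],
)

```text
time_s: 0.65
tcp_pos: [0.4579, 0.418, 0.1689]
ee_rot: [[0.999, 0.041, -0.0], [0.041, -0.999, -0.0], [-0.0, 0.0, -1.0]]
wrist_force: [0.9, 0.6, -0.4]
gripper_width: 0.997
```

Call:
play_rows(
  commands=[
    [[0,0,0,0,0,0,0],[0,0,0,0,0,0,0]],
  ],
)

```text
time_s: 0.85
tcp_pos: [0.4576, 0.4181, 0.1687]
ee_rot: [[0.999, 0.036, -0.001], [0.036, -0.999, -0.001], [-0.001, 0.001, -1.0]]
wrist_force: [-0.8, 0.3, 0.4]
gripper_width: 0.996
```

Call:
play_rows(
  commands=[
    [[0.025,-0.018,-0.05,0,0,0,0],[0.025,-0.018,-0.1,0,0,0,0],[0.025,-0.018,-0.14,0,0,0,0],[0.025,-0.018,-0.155,0,0,0,0],[0.025,-0.018,-0.155,0,0,0,0]],
  ],
)

```text
time_s: 1.35
tcp_pos: [0.4796, 0.4007, 0.0114]
ee_rot: [[0.999, 0.041, -0.004], [0.041, -0.999, -0.005], [-0.004, 0.005, -1.0]]
wrist_force: [0.3, -0.1, 0.6]
gripper_width: 0.998
```

Call:
play_rows(
  commands=[
    [[0,0,0,0,0,0,1],[0,0,0,0,0,0,1],[0,0,0,0,0,0,1],[0,0,0,0,0,0,1],[0,0,0,0,0,0,1]],
  ],
)

```text
time_s: 1.85
tcp_pos: [0.482, 0.4016, 0.0154]
ee_rot: [[0.999, 0.039, 0.001], [0.039, -0.999, 0.001], [0.001, -0.001, -1.0]]
wrist_force: [-0.1, -0.3, 0.4]
gripper_width: 0.631
```

Call:
play_rows(
  commands=[
    [[0,0,0,0,0,0,1],[0,0,0,0,0,0,1],[0,0,0,0,0,0,1]],
  ],
)

```text
time_s: 2.15
tcp_pos: [0.4819, 0.4013, 0.0145]
ee_rot: [[0.999, 0.039, -0.0], [0.039, -0.999, -0.0], [-0.0, 0.0, -1.0]]
wrist_force: [0.4, -0.8, 0.4]
gripper_width: 0.356
```

Call:
play_rows(
  commands=[
    [[0,0,0,0,0,0,1],[0,0,0,0,0,0,1],[0,0,0,0,0,0,1],[0,0,0,0,0,0,1]],
  ],
)

```text
time_s: 2.55
tcp_pos: [0.4819, 0.4015, 0.0144]
ee_rot: [[0.999, 0.039, 0.0], [0.039, -0.999, 0.0], [0.0, -0.0, -1.0]]
wrist_force: [0.1, 1.1, -1.2]
gripper_width: 0.272
```

Call:
play_rows(
  commands=[
    [[0,0,0.02,0,0,0,1],[0,0,0.05,0,0,0,1],[0,0,0.09,0,0,0,1],[0,0,0.12,0,0,0,1],[0,0,0.12,0,0,0,1]],
  ],
)

```text
time_s: 3.05
tcp_pos: [0.4835, 0.403, 0.1391]
ee_rot: [[0.999, 0.04, 0.006], [0.04, -0.999, 0.006], [0.006, -0.006, -1.0]]
wrist_force: [0.5, 1.5, -2.4]
gripper_width: 0.274
```

```bash
python3 - <<'E'
from h import *
c,W=cap("top"); s=r.sense(); print(s["tcp_pos"],s["gripper_width"],s["wrist_force"],s["moment"])
save(cv2.resize(c["image"][120:260,150:280],None,fx=4,fy=4),"grip1.png")
Z=W[...,2]; m=np.zeros(Z.shape,bool); m[120:260,150:230]=1; m&=(Z>.12)&(Z<.18)&(W[...,0]>.5)
P=W[m];A=np.c_[P[:,:2],np.ones(len(P))];k,*_=np.linalg.lstsq(A,P[:,2],rcond=None);print(len(P),P.mean(0),k, P.min(0),P.max(0))
E
```

```text
[0.48194155 0.40170487 0.13588395] 0.2751022045480735 [-0.20514616 -0.20396786 -3.71138917] [-0.09302667  0.24546229  0.04366674]
215 [0.56543874 0.37586499 0.1575576 ] [-0.12067235  0.13713299  0.17424693] [0.50021284 0.37183511 0.12854778] [0.60997653 0.41753866 0.17999281]
```

View pics/grip1.png

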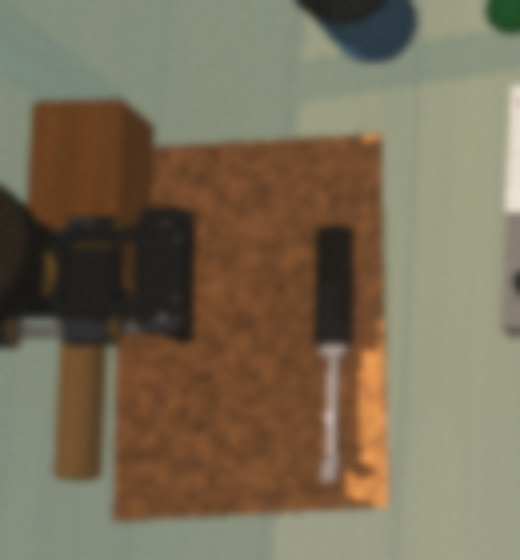

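Call:
play_rows(
  commands=[
    [[0.0055,-0.273,0.0,0,0,0,1],[0.0055,-0.273,0.0,0,0,0,1],[0.0055,-0.273,0.0,0,0,0,1],[0.0055,-0.273,0.0,0,0,0,1],[0.0055,-0.273,0.0,0,0,0,1]],
  ],
)

```text
time_s: 3.6
tcp_pos: [0.4844, 0.1484, 0.1319]
ee_rot: [[0.999, 0.039, -0.005], [0.039, -0.999, -0.003], [-0.006, 0.003, -1.0]]
wrist_force: [1.7, -0.8, -3.4]
gripper_width: 0.275
```

Call:
play_rows(
  commands=[
    [[0,-0.023,0,0,0,0,1],[0,-0.023,0,0,0,0,1],[0,-0.023,0,0,0,0,1]],
  ],
)

```text
time_s: 3.9
tcp_pos: [0.4857, 0.1274, 0.1328]
ee_rot: [[0.999, 0.037, -0.003], [0.037, -0.999, -0.002], [-0.004, 0.001, -1.0]]
wrist_force: [0.2, 0.0, -2.6]
gripper_width: 0.272
```

```bash
cat >> h.py <<'E'
def tilt():
    c,W=cap("top"); s=r.sense(); t=s["tcp_pos"]; Z=W[...,2]
    m=(W[...,0]>t[0]+.04)&(W[...,0]<t[0]+.14)&(abs(W[...,1]-t[1]-.002)<.026)&(abs(Z-t[2]-.049)<.02)
    P=W[m]
    A=np.c_[P[:,:2],np.ones(len(P))];k,*_=np.linalg.lstsq(A,P[:,2],rcond=None)
    print("tcp",t,"F",s["wrist_force"],"M",s["moment"],"w",s["gripper_width"]);print(len(P),"mean-tcp",np.round(P.mean(0)-t,4),"slope x,y",k[:2])
    return c,W
E
python3 - <<'E'
from h import *
tilt()
E
```

```text
tcp [0.48611857 0.12824806 0.13312147] F [ 0.38248833  0.39445488 -3.84110682] M [0.00843888 0.17257989 0.04031118] w 0.2719849752098169
222 mean-tcp [ 0.101  -0.011   0.0439] slope x,y [-0.05443588 -0.00963492]
```

Call:
play_rows(
  commands=[
    [[0.001,0,-0.02,0,-0.05,0,1],[0.001,0,-0.037,0,-0.05,0,1],[0.001,0,-0.045,0,-0.05,0,1],[0.001,0,-0.054,0,-0.05,0,1],[0.001,0,-0.061,0,-0.05,0,1]],
  ],
)

```text
time_s: 4.45
tcp_pos: [0.4877, 0.1291, 0.0736]
ee_rot: [[0.998, 0.04, 0.049], [0.04, -0.999, -0.0], [0.049, 0.002, -0.999]]
wrist_force: [-5.2, 0.8, 4.9]
gripper_width: 0.274
```

Call:
play_rows(
  commands=[
    [[0,0,-0.003,0,0,0,1],[0,0,-0.003,0,0,0,1]],
  ],
)

```text
time_s: 4.65
tcp_pos: [0.4877, 0.1291, 0.072]
ee_rot: [[0.998, 0.04, 0.05], [0.04, -0.999, -0.0], [0.05, 0.002, -0.999]]
wrist_force: [-8.3, 0.2, 9.8]
gripper_width: 0.269
```

Call:
play_rows(
  commands=[
    [[0,0,-0.003,0,0,0,1],[0,0,-0.003,0,0,0,1]],
  ],
)

```text
time_s: 4.85
tcp_pos: [0.4877, 0.1291, 0.071]
ee_rot: [[0.998, 0.041, 0.051], [0.041, -0.999, 0.0], [0.051, 0.002, -0.999]]
wrist_force: [-14.2, 0.1, 22.5]
gripper_width: 0.272
```

Call:
play_rows(
  commands=[
    [[0,0,0.06,0,0,0,1],[0,0,0.06,0,0,0,1],[0,0,0.06,0,0,0,1]],
  ],
)

```text
time_s: 5.15
tcp_pos: [0.4897, 0.1298, 0.1298]
ee_rot: [[0.998, 0.04, 0.056], [0.039, -0.999, 0.004], [0.056, -0.001, -0.998]]
wrist_force: [0.5, 0.5, -3.3]
gripper_width: 0.273
```

```bash
python3 - <<'E'
from h import *
c,W=tilt()
c2=r.capture("side")
save(np.hstack([cv2.resize(c["image"][110:230,230:420],(633,400)),]),"p1.png")
save(cv2.resize(c2["image"][150:260,240:420],None,fx=4.4,fy=4.4,interpolation=cv2.INTER_CUBIC),"p1s.png")
E
```

```text
tcp [0.48803375 0.12879755 0.12766534] F [-0.63473068 -0.8442364  -4.16623619] M [-0.10629213  0.46306311 -0.00690932] w 0.26935198924450304
267 mean-tcp [ 0.0936 -0.0063  0.0339] slope x,y [-0.16748623 -0.01202505]
```

View pics/p1s.png

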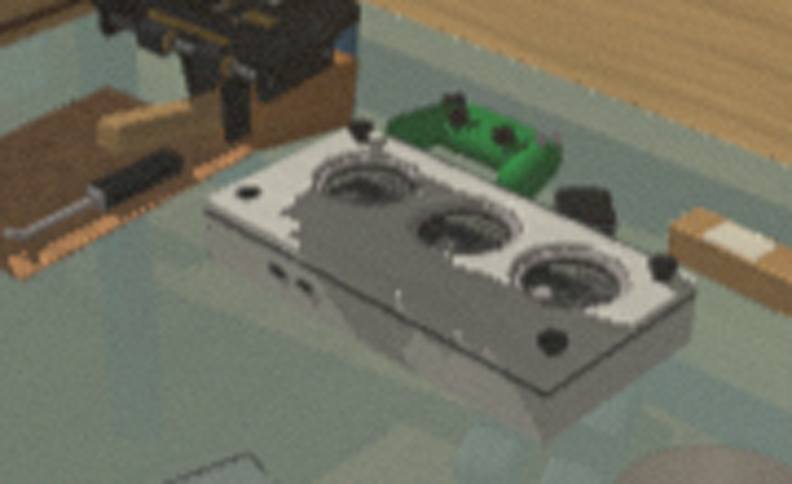

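Call:
play_rows(
  commands=[
    [[-0.0035,-0.03,0,0,-0.05,0,1],[-0.0035,-0.075,0,0,-0.1,0,1],[-0.0035,-0.122,0,0,-0.16,0,1],[-0.0035,-0.17,0,0,-0.16,0,1],[-0.0035,-0.215,0,0,-0.16,0,1]],
  ],
)

```text
time_s: 5.75
tcp_pos: [0.4815, -0.0885, 0.1251]
ee_rot: [[0.978, 0.039, 0.203], [0.04, -0.999, -0.001], [0.203, 0.009, -0.979]]
wrist_force: [1.4, -0.3, -3.7]
gripper_width: 0.277
```

Call:
play_rows(
  commands=[
    [[0,-0.045,0,0,0,0,1],[0,-0.08,0,0,0,0,1],[0,-0.093,0,0,0,0,1],[0,-0.093,0,0,0,0,1]],
  ],
)

```text
time_s: 6.15
tcp_pos: [0.4827, -0.1814, 0.125]
ee_rot: [[0.978, 0.034, 0.203], [0.035, -0.999, -0.0], [0.203, 0.007, -0.979]]
wrist_force: [0.2, 0.6, -3.7]
gripper_width: 0.274
```

```bash
python3 - <<'E'
from h import *
c,W=tilt()
E
```

```text
tcp [ 0.48274081 -0.18038791  0.12516588] F [-0.20991039  0.66549649 -3.67657269] M [-0.06213773  0.81435989  0.02574131] w 0.2691238488327562
647 mean-tcp [0.0812 0.0017 0.0438] slope x,y [-0.05447283 -0.00765986]
```

Call:
play_rows(
  commands=[
    [[0.002,0.001,-0.012,0,-0.05,0,1],[0.002,0.001,-0.025,0,-0.05,0,1],[0.002,0.001,-0.035,0,-0.05,0,1],[0.002,0.001,-0.045,0,-0.05,0,1],[0.002,0.001,-0.053,0,-0.05,0,1]],
  ],
)

```text
time_s: 6.7
tcp_pos: [0.4863, -0.178, 0.074]
ee_rot: [[0.966, 0.039, 0.256], [0.04, -0.999, 0.0], [0.256, 0.01, -0.967]]
wrist_force: [-3.6, 2.9, 5.7]
gripper_width: 0.273
```

Call:
play_rows(
  commands=[
    [[0,0,-0.002,0,0,0,1],[0,0,-0.002,0,0,0,1]],
  ],
)

```text
time_s: 6.9
tcp_pos: [0.4867, -0.1782, 0.0728]
ee_rot: [[0.965, 0.039, 0.258], [0.04, -0.999, 0.0], [0.258, 0.01, -0.966]]
wrist_force: [-1.4, 0.8, -0.5]
gripper_width: 0.273
```

Call:
play_rows(
  commands=[
    [[0,0,-0.003,0,0,0,1],[0,0,-0.003,0,0,0,1]],
  ],
)

```text
time_s: 7.1
tcp_pos: [0.4867, -0.1785, 0.0719]
ee_rot: [[0.965, 0.039, 0.259], [0.04, -0.999, -0.0], [0.259, 0.011, -0.966]]
wrist_force: [-10.5, 5.0, 19.0]
gripper_width: 0.272
```

Call:
play_rows(
  commands=[
    [[0,0,-0.003,0,0,0,1],[0,0,-0.003,0,0,0,1]],
  ],
)

```text
time_s: 7.3
tcp_pos: [0.4866, -0.1786, 0.0699]
ee_rot: [[0.965, 0.039, 0.26], [0.041, -0.999, -0.0], [0.26, 0.011, -0.966]]
wrist_force: [-15.1, 6.1, 27.3]
gripper_width: 0.271
```

Call:
play_rows(
  commands=[
    [[0,0,0.01,0,0,0,1],[0,0,0.025,0,0,0,1],[0,0,0.045,0,0,0,1],[0,0,0.06,0,0,0,1],[0,0,0.06,0,0,0,1]],
  ],
)

```text
time_s: 7.8
tcp_pos: [0.4884, -0.1788, 0.1286]
ee_rot: [[0.964, 0.038, 0.263], [0.04, -0.999, -0.001], [0.262, 0.011, -0.965]]
wrist_force: [1.1, -0.7, -1.7]
gripper_width: 0.27
```

Call:
play_rows(
  commands=[
    [[0.03,0,0,0,0,0,1],[0.065,0,0,0,0,0,1],[0.1,0,0,0,0,0,1],[0.125,0,0,0,0,0,1],[0.125,0,0,0,0,0,1]],
  ],
)

```text
time_s: 8.3
tcp_pos: [0.6144, -0.1785, 0.1245]
ee_rot: [[0.966, 0.039, 0.257], [0.04, -0.999, -0.0], [0.257, 0.01, -0.966]]
wrist_force: [-0.4, -0.4, -3.8]
gripper_width: 0.272
```

```bash
cat >> h.py <<'E'
PEG=dict(rl=(.6418,.1290),fl=(.5144,.1296),fr=(.5095,-.1790),rr=(.638,-.1808))
def pegs(*Ws):
    for n,p in PEG.items():
        for W in Ws:
            d=np.hypot(W[...,0]-p[0],W[...,1]-p[1]); Z=W[...,2]
            a=Z[(d<.008)&(Z<.1)];b=Z[(d>.016)&(d<.025)&(Z<.1)&(Z>.045)]
            print(n,len(a),len(b),"h",np.round(np.median(a)-np.median(b),4) if len(a)and len(b) else None)
E
python3 - <<'E'
from h import *
c,W=tilt(); c2,W2=cap("side"); pegs(W,W2)
E
```

```text
tcp [ 0.6118445  -0.17834038  0.1239547 ] F [-1.15295821 -0.02095739 -4.10250863] M [-0.01229459  1.12106095  0.09306596] w 0.27599839993671477
442 mean-tcp [0.0911 0.0021 0.0538] slope x,y [0.04060735 0.00040011]
rl 28 108 h 0.0136
rl 16 32 h 0.0018
fl 24 135 h 0.0007
fl 7 41 h 0.001
fr 25 114 h 0.001
fr 14 88 h 0.001
rr 0 0 h None
rr 16 60 h 0.0146
```

Call:
play_rows(
  commands=[
    [[0.001,-0.0035,-0.012,0,0.03,0,1],[0.001,-0.0035,-0.025,0,0.03,0,1],[0.001,-0.0035,-0.035,0,0.03,0,1],[0.001,-0.0035,-0.045,0,0.03,0,1],[0.001,-0.0035,-0.053,0,0.03,0,1]],
  ],
)

```text
time_s: 8.9
tcp_pos: [0.6113, -0.1822, 0.0732]
ee_rot: [[0.973, 0.038, 0.226], [0.039, -0.999, -0.0], [0.226, 0.009, -0.974]]
wrist_force: [-5.6, 0.8, 4.6]
gripper_width: 0.272
```

Call:
play_rows(
  commands=[
    [[0,0,-0.003,0,0,0,1],[0,0,-0.003,0,0,0,1]],
  ],
)

```text
time_s: 9.1
tcp_pos: [0.612, -0.1822, 0.0712]
ee_rot: [[0.973, 0.038, 0.228], [0.039, -0.999, -0.0], [0.228, 0.009, -0.974]]
wrist_force: [-3.1, -0.1, 2.9]
gripper_width: 0.271
```

Call:
play_rows(
  commands=[
    [[0,0,-0.003,0,0,0,1],[0,0,-0.003,0,0,0,1]],
  ],
)

```text
time_s: 9.3
tcp_pos: [0.612, -0.1823, 0.0708]
ee_rot: [[0.973, 0.039, 0.229], [0.04, -0.999, -0.001], [0.229, 0.01, -0.973]]
wrist_force: [-11.6, 2.5, 18.4]
gripper_width: 0.273
```

Call:
play_rows(
  commands=[
    [[0,0,-0.002,0,0,0,1],[0,0,-0.002,0,0,0,1]],
  ],
)

```text
time_s: 9.5
tcp_pos: [0.612, -0.1824, 0.0705]
ee_rot: [[0.972, 0.039, 0.23], [0.041, -0.999, -0.001], [0.23, 0.01, -0.973]]
wrist_force: [-16.3, 3.8, 25.9]
gripper_width: 0.273
```

Call:
play_rows(
  commands=[
    [[0,0,0.01,0,0,0,1],[0,0,0.025,0,0,0,1],[0,0,0.045,0,0,0,1],[0,0,0.06,0,0,0,1],[0,0,0.06,0,0,0,1]],
  ],
)

```text
time_s: 10.0
tcp_pos: [0.6145, -0.1822, 0.1277]
ee_rot: [[0.972, 0.039, 0.234], [0.04, -0.999, -0.001], [0.234, 0.01, -0.972]]
wrist_force: [0.0, 0.8, -2.4]
gripper_width: 0.272
```

Call:
play_rows(
  commands=[
    [[0.004,0.045,0,0,0,0,1],[0.004,0.09,0,0,0,0,1],[0.004,0.135,0,0,0,0,1],[0.004,0.18,0,0,0,0,1],[0.004,0.225,0,0,0,0,1]],
  ],
)

```text
time_s: 10.5
tcp_pos: [0.6155, 0.0447, 0.1238]
ee_rot: [[0.973, 0.038, 0.226], [0.039, -0.999, 0.0], [0.226, 0.009, -0.974]]
wrist_force: [1.2, -0.0, -3.0]
gripper_width: 0.272
```

Call:
play_rows(
  commands=[
    [[0,0.045,0,0,0,0,1],[0,0.075,0,0,0,0,1],[0,0.0855,0,0,0,0,1],[0,0.0855,0,0,0,0,1]],
  ],
)

```text
time_s: 10.9
tcp_pos: [0.6159, 0.1298, 0.124]
ee_rot: [[0.973, 0.04, 0.226], [0.041, -0.999, 0.0], [0.226, 0.009, -0.974]]
wrist_force: [-0.8, 0.1, -3.2]
gripper_width: 0.272
```

```bash
python3 - <<'E'
from h import *
c,W=tilt(); c2,W2=cap("side"); pegs(W,W2)
E
```

```text
tcp [0.61568413 0.1285093  0.12407671] F [-0.36851273 -1.05312852 -4.20987242] M [-0.10497979  0.91032349 -0.01635762] w 0.2720845064705523
483 mean-tcp [ 0.0856 -0.0011  0.0486] slope x,y [-1.03729426e-02 -9.63555469e-05]
rl 0 0 h None
rl 12 36 h 0.0047
fl 6 93 h 0.0018
fl 7 42 h 0.0019
fr 27 140 h 0.0008
fr 14 96 h 0.0017
rr 23 120 h 0.0013
rr 10 68 h 0.0025
```

Call:
play_rows(
  commands=[
    [[0.001,0,-0.012,0,0,0,1],[0.001,0,-0.025,0,0,0,1],[0.001,0,-0.035,0,0,0,1],[0.001,0,-0.045,0,0,0,1],[0.001,0,-0.053,0,0,0,1]],
  ],
)

```text
time_s: 11.5
tcp_pos: [0.6173, 0.1272, 0.0724]
ee_rot: [[0.973, 0.037, 0.228], [0.038, -0.999, -0.001], [0.227, 0.01, -0.974]]
wrist_force: [-2.7, -2.7, 5.3]
gripper_width: 0.276
```

Call:
play_rows(
  commands=[
    [[0,0,-0.003,0,0,0,1],[0,0,-0.003,0,0,0,1]],
  ],
)

```text
time_s: 11.7
tcp_pos: [0.6178, 0.1278, 0.0713]
ee_rot: [[0.972, 0.038, 0.23], [0.039, -0.999, -0.0], [0.23, 0.009, -0.973]]
wrist_force: [-2.9, -3.2, 6.3]
gripper_width: 0.271
```

Call:
play_rows(
  commands=[
    [[0,0,-0.003,0,0,0,1],[0,0,-0.003,0,0,0,1]],
  ],
)

```text
time_s: 11.9
tcp_pos: [0.618, 0.1279, 0.0708]
ee_rot: [[0.972, 0.038, 0.232], [0.039, -0.999, -0.0], [0.231, 0.009, -0.973]]
wrist_force: [-13.2, -3.5, 21.4]
gripper_width: 0.274
```

Call:
play_rows(
  commands=[
    [[0,0,-0.002,0,0,0,1],[0,0,-0.002,0,0,0,1]],
  ],
)

```text
time_s: 12.1
tcp_pos: [0.618, 0.1278, 0.0702]
ee_rot: [[0.972, 0.038, 0.233], [0.039, -0.999, -0.0], [0.232, 0.009, -0.973]]
wrist_force: [-16.4, -3.7, 28.5]
gripper_width: 0.271
```

Call:
play_rows(
  commands=[
    [[0,0,0.01,0,0,0,1],[0,0,0.025,0,0,0,1],[0,0,0.045,0,0,0,1],[-0.01,0,0.06,0,0,0,1],[-0.04,0,0.06,0,0,0,1]],
  ],
)

```text
time_s: 12.6
tcp_pos: [0.5813, 0.1304, 0.1271]
ee_rot: [[0.971, 0.038, 0.236], [0.039, -0.999, 0.004], [0.236, 0.005, -0.972]]
wrist_force: [-0.8, 0.7, -2.7]
gripper_width: 0.27
```

Call:
play_rows(
  commands=[
    [[-0.04,0.01,0,0,0,0,1],[-0.07,0.04,0,0,0,0,1],[-0.094,0.08,0,0,0,0,1],[-0.094,0.125,0,0,0,0,1],[-0.094,0.17,0,0,0,0,1]],
  ],
)

```text
time_s: 13.1
tcp_pos: [0.4826, 0.3003, 0.1246]
ee_rot: [[0.973, 0.039, 0.229], [0.04, -0.999, 0.002], [0.228, 0.007, -0.974]]
wrist_force: [1.5, 0.3, -3.9]
gripper_width: 0.275
```

Call:
play_rows(
  commands=[
    [[0,0.045,0,0,0,0,1],[0,0.085,0,0,0,0,1],[0,0.1,0,0,0,0,1],[0,0.1,0,0,0,0,1]],
  ],
)

```text
time_s: 13.5
tcp_pos: [0.4833, 0.4011, 0.1236]
ee_rot: [[0.973, 0.041, 0.228], [0.041, -0.999, 0.002], [0.228, 0.008, -0.974]]
wrist_force: [-0.9, -0.1, -3.5]
gripper_width: 0.269
```

```bash
python3 - <<'E'
from h import *
c,W=tilt(); c2,W2=cap("side"); pegs(W,W2)
E
```

```text
tcp [0.48290182 0.39884727 0.12326524] F [ 0.43210289  0.09303967 -4.12430452] M [-0.14693056  0.92340238 -0.01996812] w 0.26978211883048264
624 mean-tcp [0.0802 0.0012 0.0493] slope x,y [-0.0127804   0.02192611]
rl 23 108 h 0.0005
rl 14 33 h 0.0005
fl 24 139 h 0.0017
fl 7 44 h 0.0003
fr 28 140 h 0.0009
fr 13 90 h 0.0013
rr 25 119 h 0.0022
rr 10 58 h 0.0017
```

Call:
play_rows(
  commands=[
    [[0,0,-0.035,0,0,0,1],[0,0,-0.07,0,0,0,1],[0,0,-0.09,0,0,0,1],[0,0,-0.1,0,0,0,1],[0,0,-0.107,0,0,0,1]],
  ],
)

```text
time_s: 14.1
tcp_pos: [0.4836, 0.3973, 0.017]
ee_rot: [[0.973, 0.037, 0.228], [0.038, -0.999, -0.001], [0.228, 0.009, -0.974]]
wrist_force: [1.1, 0.5, -3.5]
gripper_width: 0.275
```

Call:
play_rows(
  commands=[
    [[0,0,-0.002,0,0,0,1],[0,0,-0.002,0,0,0,0.5],[0,0,-0.002,0,0,0,0],[0,0,-0.002,0,0,0,0],[0,0,-0.002,0,0,0,0]],
  ],
)

```text
time_s: 14.6
tcp_pos: [0.4839, 0.3995, 0.0168]
ee_rot: [[0.973, 0.039, 0.23], [0.039, -0.999, 0.002], [0.229, 0.007, -0.973]]
wrist_force: [0.2, 0.1, 0.2]
gripper_width: 0.551
```

Call:
play_rows(
  commands=[
    [[0,0,0,0,0,0,0],[0,0,0,0,0,0,0],[0,0,0,0,0,0,0],[0,0,0,0,0,0,0],[0,0,0,0,0,0,0]],
  ],
)

```text
time_s: 15.1
tcp_pos: [0.4834, 0.3984, 0.0154]
ee_rot: [[0.973, 0.038, 0.228], [0.039, -0.999, -0.0], [0.228, 0.009, -0.974]]
wrist_force: [0.1, -0.0, -0.1]
gripper_width: 0.97
```

Call:
play_rows(
  commands=[
    [[0,0,0.05,0,0.15,0,0],[0,0,0.1,0,0.23,0,0],[0,0,0.15,0,0.23,0,0],[-0.03,-0.03,0.18,0,0.23,0,0],[-0.12,-0.03,0.18,0,0.23,0,0]],
  ],
)

```text
time_s: 15.6
tcp_pos: [0.4204, 0.3754, 0.1886]
ee_rot: [[0.999, 0.035, 0.007], [0.035, -0.999, 0.008], [0.008, -0.008, -1.0]]
wrist_force: [-0.8, 0.9, 0.7]
gripper_width: 0.996
```

```bash
python3 - <<'E'
from h import *
c,W=cap("top"); s=r.sense(); print(s["tcp_pos"],s["ee_rot"],s["gripper_width"])
save(cv2.resize(c["image"][120:260,160:440],None,fx=2.85,fy=2.85,interpolation=cv2.INTER_CUBIC),"m2.png")
np.savez("top2.npz",W=W,im=c["image"])
E
```

```text
[0.41209741 0.37238293 0.18780633] [[ 9.99267545e-01  3.82636531e-02  5.16695197e-04]
 [ 3.82606020e-02 -9.99255312e-01  4.99483411e-03]
 [ 7.07431020e-04 -4.97140655e-03 -9.99987392e-01]] 1.000168324737821
```

View pics/m2.png

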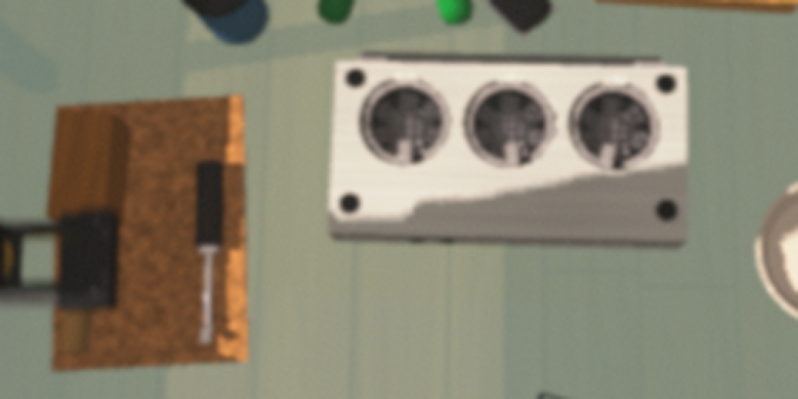

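Call:
play_rows(
  commands=[
    [[0.045,-0.047,0,0,0,-0.01,0],[0.09,-0.094,-0.01,0,0,-0.01,0],[0.09,-0.094,-0.06,0,0,-0.01,0],[0.09,-0.094,-0.1,0,0,-0.01,0],[0.09,-0.094,-0.13,0,0,-0.01,0]],
  ],
)

```text
time_s: 16.15
tcp_pos: [0.5056, 0.2769, 0.0499]
ee_rot: [[1.0, 0.026, -0.004], [0.026, -1.0, -0.003], [-0.004, 0.003, -1.0]]
wrist_force: [-0.9, 0.5, 0.2]
gripper_width: 1.0
```

Call:
play_rows(
  commands=[
    [[0,0,-0.03,0,0,0,0.3],[0,0,-0.05,0,0,0,0.5],[0,0,-0.05,0,0,0,0.5],[0,0,-0.05,0,0,0,0.5]],
  ],
)

```text
time_s: 16.55
tcp_pos: [0.5067, 0.2799, 0.0035]
ee_rot: [[1.0, 0.03, 0.0], [0.03, -1.0, 0.0], [0.0, -0.0, -1.0]]
wrist_force: [-0.0, 0.6, 2.0]
gripper_width: 0.722
```

Call:
play_rows(
  commands=[
    [[0,-0.001,0.003,0,0,0,0.6],[0,-0.001,0.003,0,0,0,1],[0,-0.001,0.003,0,0,0,1],[0,-0.001,0.003,0,0,0,1],[0,-0.001,0.003,0,0,0,1]],
  ],
)

```text
time_s: 17.05
tcp_pos: [0.5067, 0.2785, 0.0063]
ee_rot: [[1.0, 0.029, -0.0], [0.029, -1.0, -0.0], [-0.0, 0.0, -1.0]]
wrist_force: [-0.0, 0.1, -0.7]
gripper_width: 0.297
```

Call:
play_rows(
  commands=[
    [[0,0,0,0,0,0,1],[0,0,0,0,0,0,1],[0,0,0,0,0,0,1],[0,0,0,0,0,0,1],[0,0,0,0,0,0,1]],
  ],
)

```text
time_s: 17.55
tcp_pos: [0.5066, 0.2785, 0.0063]
ee_rot: [[1.0, 0.029, -0.0], [0.029, -1.0, -0.0], [-0.0, 0.0, -1.0]]
wrist_force: [0.3, 0.5, -0.0]
gripper_width: 0.298
```

Call:
play_rows(
  commands=[
    [[0,0,0.02,0,0,0,1],[0,0,0.05,0,0,0,1],[0,0,0.09,0,-0.1,0,1],[0,0,0.12,0,-0.25,0,1],[0,0,0.15,0,-0.4,0,1]],
  ],
)

```text
time_s: 18.05
tcp_pos: [0.5097, 0.2763, 0.149]
ee_rot: [[0.94, 0.023, 0.342], [0.026, -1.0, -0.006], [0.341, 0.015, -0.94]]
wrist_force: [1.8, -1.1, 0.1]
gripper_width: 0.297
```

Call:
play_rows(
  commands=[
    [[0,0,0,0,-0.12,0,1],[0,0,0,0,-0.1236,0,1],[0,0,0,0,-0.1236,0,1]],
  ],
)

```text
time_s: 18.35
tcp_pos: [0.508, 0.2736, 0.1458]
ee_rot: [[0.893, 0.021, 0.449], [0.029, -1.0, -0.011], [0.449, 0.023, -0.893]]
wrist_force: [1.0, 0.2, -1.1]
gripper_width: 0.295
```

```bash
python3 - <<'E'
from h import *
s=r.sense(); print(s["tcp_pos"],s["ee_rot"],s["gripper_width"])
a=r.capture("top");b=r.capture("side")
save(np.vstack([cv2.resize(a["image"][140:260,180:300],(600,600),interpolation=cv2.INTER_CUBIC)]),"pk_t.png")
A=cv2.resize(a["image"][140:240,190:290],(400,400),interpolation=cv2.INTER_CUBIC)
B=cv2.resize(b["image"][100:200,220:320],(400,400),interpolation=cv2.INTER_CUBIC)
save(np.hstack([A,B]),"pk.png")
E
```

```text
[0.50804817 0.27362522 0.14575442] [[ 0.89312957  0.02110893  0.44930389]
 [ 0.02903534 -0.99952049 -0.01075778]
 [ 0.44886136  0.02265378 -0.89331421]] 0.2949197622114896
```

View pics/pk.png

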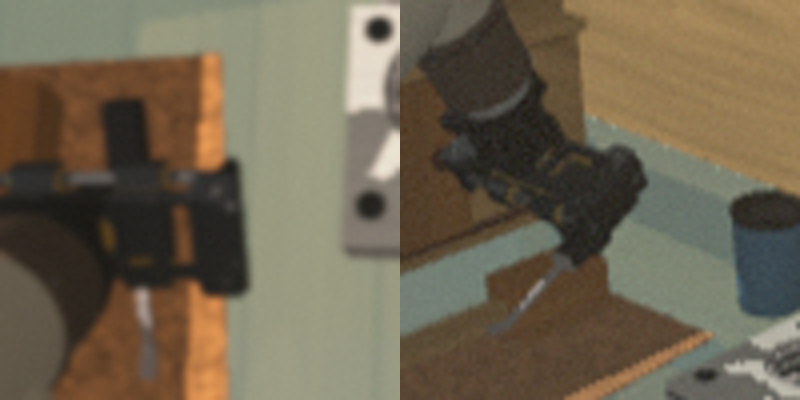

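```bash
cat >> h.py <<'E'
from scipy.spatial.transform import Rotation as Ro
HEEL=np.array([-.1097,0,-.0057]); TIP=np.array([-.1253,0,-.0147])
def tri(ct,pt,cs,ps):
    A=[];b=[]
    for c,(u,v) in((ct,pt),(cs,ps)):
        K=c["intrinsics"];T=c["extrinsics"];d=T[:3,:3]@np.array([(u-K[0,2])/K[0,0],-(v-K[1,2])/K[1,1],-1.]);d/=np.linalg.norm(d)
        M=np.eye(3)-np.outer(d,d);A.append(M);b.append(M@T[:3,3])
    x=np.linalg.solve(sum(A),sum(b)); return x,[np.linalg.norm(a@x-q) for a,q in zip(A,b)]
def pk():
    s=r.sense();R=s["ee_rot"];t=s["tcp_pos"];print("tcp",t.round(4),"heel",(t+R@HEEL).round(4),"tip",(t+R@TIP).round(4),"tilt",np.arctan2(R[0,2],-R[2,2]),"yaw",np.arctan2(R[1,0],R[0,0]),"F",s["wrist_force"].round(1),"w",s["gripper_width"])
E
python3 - <<'E'
from h import *
pk()
a=r.capture("top");b=r.capture("side")
print(tri(a,(226.6,234.2),b,(244.1,182.4)))
R=Ro.from_euler("y",-.5236).as_matrix()@np.array([[np.cos(.029),np.sin(.029),0],[np.sin(.029),-np.cos(.029),0],[0,0,-1]])
print("tcp - heel",-R@HEEL,"tip-heel",R@(TIP-HEEL))
E
```

```text
tcp [0.5092 0.2739 0.1462] heel [0.4087 0.271  0.1021] tip [0.3907 0.2707 0.1031] tilt 0.4657138106365825 yaw 0.03016570973053703 F [ 0.4  0.3 -0.2] w 0.29480345371875716
(array([0.39245076, 0.26737586, 0.10082913]), [np.float64(0.0035922671888268345), np.float64(0.003592267188826913)])
tcp - heel [0.09781298 0.00318085 0.04989071] tip-heel [-1.80043157e-02 -4.52336591e-04 -2.51374031e-06]
```

Call:
play_rows(
  commands=[
    [[0.0,-0.045,0.015,0,-0.057,0,1],[0.0,-0.09,0.015,0,-0.057,0,1],[0.03,-0.125,0.015,0,-0.057,0,1],[0.06,-0.16,0.015,0,-0.057,0,1],[0.09,-0.193,0.015,0,-0.057,0,1]],
  ],
)

```text
time_s: 19.05
tcp_pos: [0.6014, 0.0802, 0.1672]
ee_rot: [[0.869, 0.014, 0.495], [0.025, -1.0, -0.016], [0.495, 0.026, -0.868]]
wrist_force: [1.6, -1.3, 0.5]
gripper_width: 0.299
```

Call:
play_rows(
  commands=[
    [[0.045,0,0,0,0,0,1],[0.085,0,0,0,0,0,1],[0.102,0,0,0,0,0,1],[0.102,0,0,0,0,0,1]],
  ],
)

```text
time_s: 19.45
tcp_pos: [0.7049, 0.0861, 0.1664]
ee_rot: [[0.868, 0.016, 0.496], [0.025, -1.0, -0.011], [0.495, 0.022, -0.868]]
wrist_force: [-0.4, 0.7, -1.4]
gripper_width: 0.293
```

```bash
python3 - <<'E'
from h import *
pk()
E
```

```text
tcp [0.7049 0.0861 0.1664] heel [0.6068 0.0834 0.117 ] tip [0.5888 0.0831 0.1171] tilt 0.5185982259479629 yaw 0.028964225471436178 F [-0.4  0.7 -1.4] w 0.29292815920025245
```

Call:
play_rows(
  commands=[
    [[-0.002,-0.005,0,0,0,0,1],[-0.002,-0.005,-0.02,0,0,0,1],[-0.002,-0.005,-0.04,0,0,0,1],[-0.002,-0.005,-0.04,0,0,0,1],[-0.002,-0.005,-0.04,0,0,0,1]],
  ],
)

```text
time_s: 19.95
tcp_pos: [0.7013, 0.0797, 0.1332]
ee_rot: [[0.876, 0.014, 0.483], [0.025, -1.0, -0.015], [0.482, 0.026, -0.876]]
wrist_force: [0.2, 0.2, -1.2]
gripper_width: 0.296
```

```bash
python3 - <<'E'
from h import *
pk()
a=r.capture("top");b=r.capture("side")
A=cv2.resize(a["image"][125:205,270:350],(400,400),interpolation=cv2.INTER_CUBIC)
B=cv2.resize(b["image"][145:225,285:365],(400,400),interpolation=cv2.INTER_CUBIC)
save(np.hstack([A,B]),"ins.png")
E
```

```text
tcp [0.7013 0.0797 0.1332] heel [0.6025 0.0771 0.0853] tip [0.5845 0.0768 0.0857] tilt 0.5037546705085275 yaw 0.02851497826872671 F [ 0.2  0.2 -1.2] w 0.29579967448232486
```

View pics/ins.png

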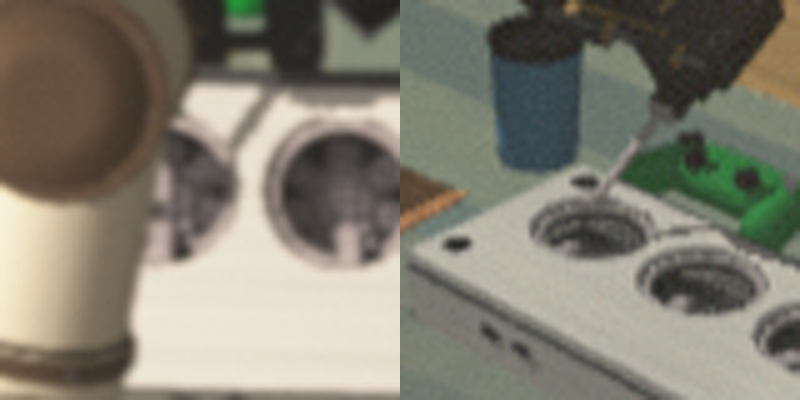

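Call:
play_rows(
  commands=[
    [[0.001,0.001,-0.015,0,-0.01,0,1],[0.001,0.001,-0.03,0,-0.01,0,1],[0.001,0.001,-0.04,0,-0.01,0,1],[0.001,0.001,-0.04,0,-0.01,0,1],[0.001,0.001,-0.04,0,-0.01,0,1]],
  ],
)

```text
time_s: 20.55
tcp_pos: [0.7098, 0.0851, 0.1098]
ee_rot: [[0.887, 0.011, 0.461], [0.025, -0.999, -0.025], [0.46, 0.034, -0.887]]
wrist_force: [-0.3, -0.1, -1.1]
gripper_width: 0.296
```

```bash
python3 - <<'E'
from h import *
pk()
E
```

```text
tcp [0.7098 0.0851 0.1098] heel [0.6098 0.0824 0.0643] tip [0.5918 0.0822 0.0652] tilt 0.47906220573595804 yaw 0.028639945507649 F [-0.3 -0.1 -1.1] w 0.2957865065110452
```

```bash
python3 - <<'E'
from h import *
s=r.sense();print(s["joints"],s["wrist_force"])
E
```

```text
[ 15.46191091  24.59649725 -35.55851684  67.12609094  -9.1975883
  10.75891304] [-0.25486873 -0.05666893 -1.0783946 ]
```

Call:
play_rows(
  commands=[
    [[0,0,0.03,0,0,0,1],[0,0,0.06,0,0.05,0,1],[-0.02,0,0.08,0,0.15,0,1],[-0.06,0.02,0.08,0,0.25,0,1],[-0.1,0.04,0.08,0,0.35,0,1]],
  ],
)

```text
time_s: 21.05
tcp_pos: [0.6392, 0.1085, 0.1891]
ee_rot: [[0.985, 0.017, 0.171], [0.022, -0.999, -0.028], [0.17, 0.031, -0.985]]
wrist_force: [1.1, -1.2, -1.3]
gripper_width: 0.295
```

Call:
play_rows(
  commands=[
    [[-0.04,0.03,-0.02,0,0.1,0,1],[-0.08,0.06,-0.04,0,0.13,0,1],[-0.1,0.1,-0.06,0,0.13,0,1],[-0.1,0.13,-0.06,0,0.13,0,1],[-0.1,0.155,-0.06,0,0.13,0,1]],
  ],
)

```text
time_s: 21.55
tcp_pos: [0.5391, 0.2637, 0.1268]
ee_rot: [[0.999, 0.022, 0.044], [0.024, -0.999, -0.032], [0.044, 0.033, -0.998]]
wrist_force: [0.3, 1.2, -0.6]
gripper_width: 0.3
```

```bash
cat >> h.py <<'E'
def rt(yaw,tilt):
    "rotation vector from current to tool yawed, tilted back by tilt about y"
    R=Ro.from_euler("y",-tilt).as_matrix()@np.array([[np.cos(yaw),np.sin(yaw),0],[np.sin(yaw),-np.cos(yaw),0],[0,0,-1]])
    print("turn",Ro.from_matrix(R@r.sense()["ee_rot"].T).as_rotvec().round(4))
E
python3 - <<'E'
from h import *
pk();rt(.029,0);print(r.sense()["joints"])
E
```

```text
tcp [0.5391 0.2637 0.1268] heel [0.4293 0.2613 0.1277] tip [0.4133 0.2612 0.136 ] tilt 0.04450969753024111 yaw 0.023802870100532832 F [ 0.3  1.2 -0.6] w 0.30043230042129937
turn [0.0322 0.0446 0.0059]
[ 43.11898971  23.69933867 -13.27948209   3.90410679 -52.49163424
  45.83956657]
```

Call:
play_rows(
  commands=[
    [[-0.032,0.015,-0.03,0.032,0.044,0.006,1],[-0.032,0.015,-0.06,0.032,0.044,0.006,1],[-0.032,0.015,-0.09,0.032,0.044,0.006,1],[-0.032,0.015,-0.11,0.032,0.044,0.006,1],[-0.032,0.015,-0.118,0.032,0.044,0.006,1]],
  ],
)

```text
time_s: 22.05
tcp_pos: [0.5073, 0.2761, 0.0073]
ee_rot: [[1.0, 0.027, -0.002], [0.027, -1.0, -0.002], [-0.002, 0.002, -1.0]]
wrist_force: [-0.6, -0.4, -0.8]
gripper_width: 0.297
```

Call:
play_rows(
  commands=[
    [[0,0,0,0,0,0,1],[0,0,-0.001,0,0,0,0.5],[0,0,-0.001,0,0,0,0.3],[0,0,-0.001,0,0,0,0.3],[0,0,-0.001,0,0,0,0.3]],
  ],
)

```text
time_s: 22.55
tcp_pos: [0.5089, 0.2772, 0.0093]
ee_rot: [[1.0, 0.027, 0.003], [0.027, -1.0, 0.001], [0.003, -0.001, -1.0]]
wrist_force: [0.3, -0.2, -0.2]
gripper_width: 0.577
```

Call:
play_rows(
  commands=[
    [[0,0,0.03,0,0,0,0.3],[0,0,0.05,0,0.15,0,0.3],[0,0,0.05,0,0.3,0,0.3],[0,0,0.05,0,0.35,0,0.3],[0,0,0.05,0,0.35,0,0.3]],
  ],
)

```text
time_s: 23.05
tcp_pos: [0.5104, 0.2767, 0.0576]
ee_rot: [[0.94, 0.023, -0.341], [0.025, -1.0, 0.001], [-0.341, -0.01, -0.94]]
wrist_force: [-0.5, 0.5, -0.2]
gripper_width: 0.701
```

```bash
python3 - <<'E'
from h import *
pk();rt(.029,-.35)
E
```

```text
tcp [0.5104 0.2767 0.0576] heel [0.4093 0.274  0.1004] tip [0.3977 0.2736 0.1142] tilt -0.348106713615382 yaw 0.026554885453279695 F [-0.5  0.5 -0.2] w 0.7012869645788061
turn [0.0001 0.0019 0.0043]
```

Call:
play_rows(
  commands=[
    [[0,0.001,-0.025,0,0,0,0.4],[0,0.001,-0.04,0,0,0,0.4],[0,0.001,-0.048,0,0,0,0.4],[0,0.001,-0.048,0,0,0,0.4],[0,0.001,-0.048,0,0,0,0.8]],
  ],
)

```text
time_s: 23.55
tcp_pos: [0.5085, 0.2781, 0.0108]
ee_rot: [[0.94, 0.026, -0.341], [0.028, -1.0, -0.0], [-0.341, -0.009, -0.94]]
wrist_force: [-0.6, -0.3, -0.0]
gripper_width: 0.563
```

Call:
play_rows(
  commands=[
    [[0,0,0,0,0,0,1],[0,0,0,0,0,0,1],[0,0,0,0,0,0,1],[0,0,0,0,0,0,1],[0,0,0,0,0,0,1]],
  ],
)

```text
time_s: 24.05
tcp_pos: [0.5087, 0.2779, 0.0109]
ee_rot: [[0.94, 0.026, -0.341], [0.027, -1.0, 0.0], [-0.341, -0.009, -0.94]]
wrist_force: [-0.7, -0.5, 2.5]
gripper_width: 0.293
```

Call:
play_rows(
  commands=[
    [[0,0,0,0,0,0,1],[0,0,0,0,0,0,1],[0,0,0,0,0,0,1],[0,0,0,0,0,0,1]],
  ],
)

```text
time_s: 24.45
tcp_pos: [0.5087, 0.2779, 0.0109]
ee_rot: [[0.94, 0.026, -0.341], [0.028, -1.0, -0.0], [-0.341, -0.009, -0.94]]
wrist_force: [0.7, -0.1, 5.1]
gripper_width: 0.294
```

```bash
python3 - <<'E'
from h import *
pk();print(r.sense()["joints"])
E
```

```text
tcp [0.5087 0.2779 0.0109] heel [0.4075 0.2749 0.0536] tip [0.3959 0.2745 0.0674] tilt -0.34805316779901435 yaw 0.029277904289777144 F [ 0.7 -0.1  5.1] w 0.29368897786491793
[ 37.74618311  39.1027645   -1.0872825  -13.17137378 -66.38403853
  60.88740192]
```

```bash
python3 - <<'E'
from h import *
R=r.sense()["ee_rot"];h=R.T@[-.1102,-.0032,.0011];t=R.T@(np.array([-.1102,-.0032,.0011])+[-.0156,-.0005,.009])
s=f"\nHEEL=np.array({h.round(5).tolist()}); TIP=np.array({t.round(5).tolist()})\n";print(s);open("h.py","a").write(s)
E
```

```text
HEEL=np.array([-0.10402, 0.00034, 0.03655]); TIP=np.array([-0.12176, 0.00035, 0.03341])
```

Call:
play_rows(
  commands=[
    [[0,0,0.02,0,0,0,1],[0,0,0.05,0,0,0,1],[0,0,0.09,0,-0.1,0,1],[0,0,0.12,0,-0.23,0,1],[0,0,0.15,0,-0.36,0,1]],
  ],
)

```text
time_s: 24.95
tcp_pos: [0.5092, 0.2784, 0.1614]
ee_rot: [[1.0, 0.026, 0.017], [0.026, -1.0, 0.002], [0.017, -0.001, -1.0]]
wrist_force: [0.4, -0.7, -0.6]
gripper_width: 0.292
```

Call:
play_rows(
  commands=[
    [[0,0,0,0,-0.1,0,1],[0,0,0,0,-0.16,0,1],[0,0,0,0,-0.16,0,1],[0,0,0,0,-0.16,0,1]],
  ],
)

```text
time_s: 25.35
tcp_pos: [0.5081, 0.278, 0.1599]
ee_rot: [[0.985, 0.027, 0.169], [0.028, -1.0, -0.0], [0.169, 0.005, -0.986]]
wrist_force: [0.5, 0.5, -0.7]
gripper_width: 0.292
```

```bash
python3 - <<'E'
from h import *
pk();rt(.029,.1756)
a=r.capture("top");b=r.capture("side")
A=cv2.resize(a["image"][180:260,190:270],(400,400),interpolation=cv2.INTER_CUBIC)
B=cv2.resize(b["image"][130:210,215:295],(400,400),interpolation=cv2.INTER_CUBIC)
save(np.hstack([A,B]),"pk2.png")
def proj(c,p):
    q=np.linalg.inv(c["extrinsics"])@np.append(p,1);K=c["intrinsics"];return (K[0,0]*q[0]/-q[2]+K[0,2],-K[1,1]*q[1]/-q[2]+K[1,2])
s=r.sense()
for X in(HEEL,TIP):
    p=s["tcp_pos"]+s["ee_rot"]@X;u=proj(a,p);v=proj(b,p);print("pred crop px top",(u[0]-190)*5,(u[1]-180)*5,"side",400+(v[0]-215)*5,(v[1]-130)*5)
print(s["joints"])
E
```

```text
tcp [0.5081 0.278  0.1599] heel [0.4118 0.2747 0.1063] tip [0.3938 0.2742 0.1064] tilt 0.1698836593471416 yaw 0.028055921566027535 F [ 0.5  0.5 -0.7] w 0.2921594527250971
turn [-0.     -0.0057  0.0014]
pred crop px top 172.23946740343337 225.82198182340136 side 556.29649107009 241.11383999657804
pred crop px top 171.14414201668694 259.874762413302 side 535.9366781339053 250.12612690070597
[ 48.41634064  16.78231839 -21.56057369  10.24699704 -45.58328892
  36.30872237]
```

View pics/pk2.png

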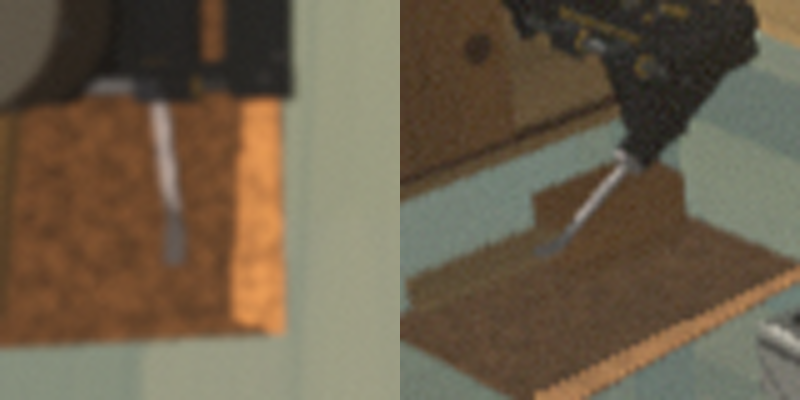

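Call:
play_rows(
  commands=[
    [[0.0,-0.045,0.01,0,-0.006,0,1],[0.0,-0.09,0.01,0,-0.006,0,1],[0.03,-0.125,0.01,0,-0.006,0,1],[0.06,-0.16,0.01,0,-0.006,0,1],[0.09,-0.197,0.01,0,-0.006,0,1]],
  ],
)

```text
time_s: 25.95
tcp_pos: [0.6005, 0.0794, 0.1704]
ee_rot: [[0.984, 0.027, 0.177], [0.027, -1.0, 0.001], [0.177, 0.004, -0.984]]
wrist_force: [0.2, 0.8, -1.0]
gripper_width: 0.296
```

Call:
play_rows(
  commands=[
    [[0.045,0,0,0,0,0,1],[0.08,0,0,0,0,0,1],[0.098,0,0,0,0,0,1],[0.098,0,0,0,0,0,1],[0.098,0,0,0,0,0,1]],
  ],
)

```text
time_s: 26.45
tcp_pos: [0.6966, 0.0803, 0.1689]
ee_rot: [[0.984, 0.025, 0.174], [0.026, -1.0, -0.0], [0.174, 0.005, -0.985]]
wrist_force: [0.1, -0.2, 0.4]
gripper_width: 0.295
```

Call:
play_rows(
  commands=[
    [[0,0,-0.02,0,0,0,1],[0,0,-0.038,0,0,0,1],[0,0,-0.038,0,0,0,1],[0,0,-0.038,0,0,0,1]],
  ],
)

```text
time_s: 26.85
tcp_pos: [0.6961, 0.0809, 0.1327]
ee_rot: [[0.984, 0.027, 0.176], [0.028, -1.0, -0.0], [0.176, 0.005, -0.984]]
wrist_force: [-0.0, 0.8, -0.6]
gripper_width: 0.295
```

```bash
python3 - <<'E'
from h import *
pk();rt(.029,.1756);print(r.sense()["joints"])
E
```

```text
tcp [0.6961 0.0809 0.1327] heel [0.6003 0.0777 0.0784] tip [0.5822 0.0772 0.0784] tilt 0.1773588186619331 yaw 0.028370234648487896 F [-0.   0.8 -0.6] w 0.29497133772594425
turn [0.0001 0.0018 0.0011]
[ 21.43081564  28.43287894  -5.38635616   5.09496171 -46.82820804
  66.98428768]
```

Call:
play_rows(
  commands=[
    [[0,0,-0.01,0,0,0,1],[0,0,-0.02,0,0,0,1],[0,0,-0.03,0,0,0,1],[0,0,-0.035,0,0,0,1],[0,0,-0.035,0,0,0,1]],
  ],
)

```text
time_s: 27.35
tcp_pos: [0.6957, 0.0806, 0.0958]
ee_rot: [[0.984, 0.027, 0.174], [0.027, -1.0, -0.001], [0.174, 0.006, -0.985]]
wrist_force: [-0.1, 0.5, -0.6]
gripper_width: 0.296
```

```bash
python3 - <<'E'
from h import *
pk()
E
```

```text
tcp [0.6957 0.0806 0.0958] heel [0.5997 0.0774 0.0417] tip [0.5817 0.0769 0.0417] tilt 0.17497199903797048 yaw 0.02766338370589234 F [-0.1  0.5 -0.6] w 0.2962913717274343
```

Call:
play_rows(
  commands=[
    [[-0.005,0.0005,0.001,0,0,0,1],[-0.01,0.0005,0.001,0,0,0,1],[-0.015,0.0005,0.001,0,0,0,1],[-0.015,0.0005,0.001,0,0,0,1]],
  ],
)

```text
time_s: 27.75
tcp_pos: [0.6807, 0.0814, 0.0988]
ee_rot: [[0.984, 0.027, 0.177], [0.027, -1.0, 0.0], [0.177, 0.005, -0.984]]
wrist_force: [-0.9, 0.5, 0.4]
gripper_width: 0.297
```

Call:
play_rows(
  commands=[
    [[0,0,0.004,0,0,0,1],[0,0,0.008,0,0,0,1],[0,0,0.012,0,0,0,1],[0,0,0.016,0,0,0,1],[0,0,0.02,0,0,0,1]],
  ],
)

```text
time_s: 28.25
tcp_pos: [0.6816, 0.0814, 0.1188]
ee_rot: [[0.984, 0.027, 0.177], [0.027, -1.0, 0.0], [0.177, 0.005, -0.984]]
wrist_force: [-0.2, -0.1, -1.5]
gripper_width: 0.294
```

```bash
python3 - <<'E'
from h import *
pk()
a=r.capture("top");b=r.capture("side")
A=cv2.resize(a["image"][125:205,270:350],(400,400),interpolation=cv2.INTER_CUBIC)
B=cv2.resize(b["image"][160:220,300:360],(400,400),interpolation=cv2.INTER_CUBIC)
save(np.hstack([A,B]),"lift.png")
E
```

```text
tcp [0.6816 0.0814 0.1188] heel [0.5857 0.0782 0.0644] tip [0.5677 0.0777 0.0644] tilt 0.17784696195800262 yaw 0.027659412196273332 F [-0.2 -0.1 -1.5] w 0.29392696407834484
```

View pics/lift.png

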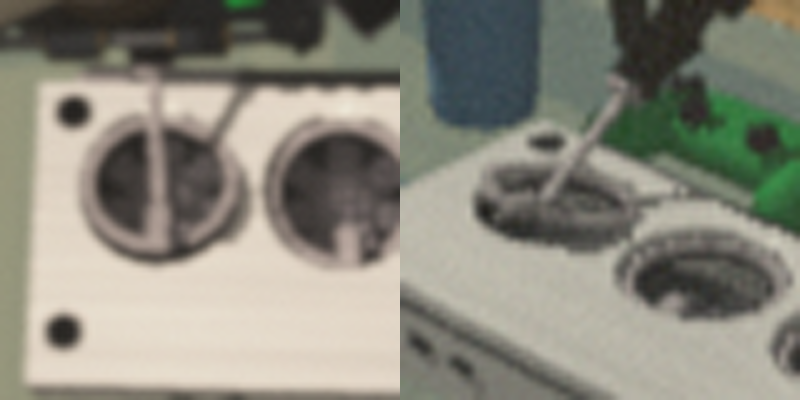

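Call:
play_rows(
  commands=[
    [[0,0,0.005,0,0,0,1],[-0.008,0,0.008,0,0,0,1],[-0.016,0,0.01,0,0,0,1],[-0.024,0,0.012,0,0,0,1],[-0.032,0,0.012,0,0,0,1]],
  ],
)

```text
time_s: 28.85
tcp_pos: [0.6488, 0.0815, 0.1309]
ee_rot: [[0.984, 0.027, 0.177], [0.027, -1.0, 0.0], [0.177, 0.005, -0.984]]
wrist_force: [0.5, -0.7, -1.3]
gripper_width: 0.298
```

Call:
play_rows(
  commands=[
    [[-0.008,0,0.002,0,0,0,1],[-0.016,0,0.004,0,0,0,1],[-0.016,0,0.004,0,0,0,1]],
  ],
)

```text
time_s: 29.15
tcp_pos: [0.6323, 0.0813, 0.1348]
ee_rot: [[0.984, 0.027, 0.176], [0.028, -1.0, -0.0], [0.176, 0.005, -0.984]]
wrist_force: [-0.2, -0.6, -1.0]
gripper_width: 0.291
```

```bash
python3 - <<'E'
from h import *
pk()
a=r.capture("top");b=r.capture("side")
A=cv2.resize(a["image"][135:215,270:350],(400,400),interpolation=cv2.INTER_CUBIC)
B=cv2.resize(b["image"][160:220,300:360],(400,400),interpolation=cv2.INTER_CUBIC)
save(np.hstack([A,B]),"pull.png")
E
```

```text
tcp [0.6323 0.0813 0.1348] heel [0.5364 0.0781 0.0805] tip [0.5184 0.0776 0.0805] tilt 0.1772515718219695 yaw 0.027981760651706187 F [-0.2 -0.6 -1. ] w 0.2913598626328768
```

View pics/pull.png

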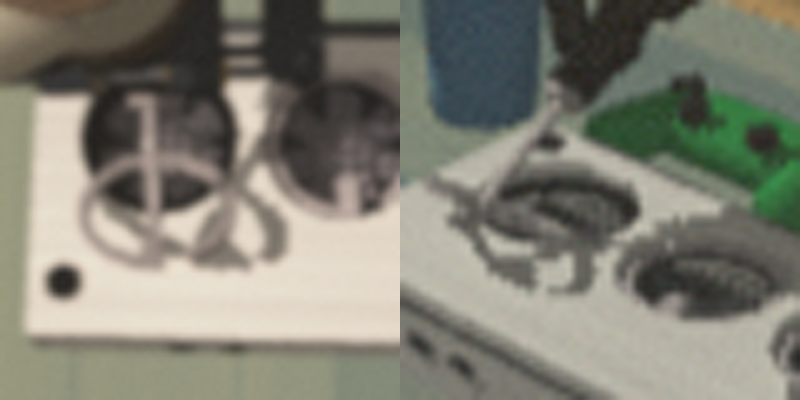

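Call:
play_rows(
  commands=[
    [[-0.008,0,0.0,0,0,0,1],[-0.016,0,0.0,0,0,0,1],[-0.024,0,-0.003,0,0,0,1],[-0.028,0,-0.008,0,0,0,1],[-0.028,0,-0.012,0,0,0,1]],
  ],
)

```text
time_s: 29.75
tcp_pos: [0.6044, 0.0812, 0.1218]
ee_rot: [[0.984, 0.027, 0.176], [0.027, -1.0, -0.0], [0.175, 0.005, -0.984]]
wrist_force: [0.2, -0.5, -2.0]
gripper_width: 0.302
```

Call:
play_rows(
  commands=[
    [[0,0,-0.004,0,0,0,1],[0,0,-0.005,0,0,0,1],[0,0,-0.005,0,0,0,1]],
  ],
)

```text
time_s: 30.05
tcp_pos: [0.6055, 0.0813, 0.1169]
ee_rot: [[0.984, 0.027, 0.176], [0.027, -1.0, -0.0], [0.176, 0.005, -0.984]]
wrist_force: [-0.2, 0.0, -1.3]
gripper_width: 0.297
```

```bash
python3 - <<'E'
from h import *
pk()
E
```

```text
tcp [0.6055 0.0813 0.1169] heel [0.5096 0.0781 0.0626] tip [0.4916 0.0777 0.0626] tilt 0.17693848781282778 yaw 0.02764768225022667 F [-0.2  0.  -1.3] w 0.2974435533775978
```

Call:
play_rows(
  commands=[
    [[0.02,0,0.0,0,0,0,1],[0.035,0,0.0,0,0,0,1],[0.035,0,0.02,0,0,0,1],[0.04,0,0.043,0,0,0,1],[0.04,0,0.043,0,0,0,1]],
  ],
)

```text
time_s: 30.55
tcp_pos: [0.6488, 0.0821, 0.1645]
ee_rot: [[0.982, 0.027, 0.185], [0.027, -1.0, 0.002], [0.185, 0.003, -0.983]]
wrist_force: [0.2, -0.1, -0.2]
gripper_width: 0.299
```

Call:
play_rows(
  commands=[
    [[0.02,-0.04,0,0,0,0,1],[0.0495,-0.08,0,0,0,0,1],[0.0495,-0.1065,0,0,0,0,1],[0.0495,-0.1065,0,0,0,0,1],[0.0495,-0.1065,0,0,0,0,1]],
  ],
)

```text
time_s: 31.05
tcp_pos: [0.6945, -0.0258, 0.1593]
ee_rot: [[0.984, 0.025, 0.175], [0.026, -1.0, -0.0], [0.175, 0.005, -0.985]]
wrist_force: [0.5, 0.3, -0.9]
gripper_width: 0.297
```

```bash
python3 - <<'E'
from h import *
pk();rt(.029,.1756)
a,W=cap("top");Z=W[...,2]; b=r.capture("side")
A=cv2.resize(a["image"][135:215,270:350],(400,400),interpolation=cv2.INTER_CUBIC)
B=cv2.resize(b["image"][160:240,290:370],(400,400),interpolation=cv2.INTER_CUBIC)
save(np.hstack([A,B]),"r2.png")
E
```

```text
tcp [ 0.6945 -0.0258  0.1593] heel [ 0.5985 -0.0288  0.1051] tip [ 0.5805 -0.0293  0.1051] tilt 0.17616128949537463 yaw 0.026136055569102496 F [ 0.5  0.3 -0.9] w 0.29678593448888824
turn [-0.0003  0.0006  0.0033]
```

View pics/r2.png

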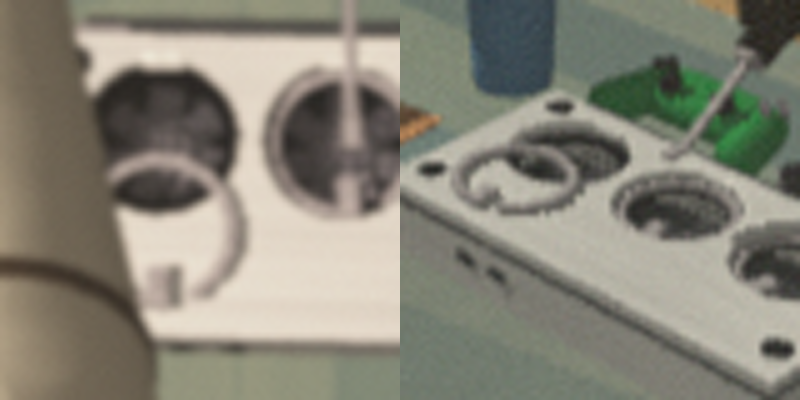

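Call:
play_rows(
  commands=[
    [[0.001,0,-0.02,0,0,0.002,1],[0.001,0,-0.035,0,0,0.002,1],[0.001,0,-0.048,0,0,0.002,1],[0.001,0,-0.062,0,0,0.002,1],[0.001,0,-0.062,0,0,0.002,1]],
  ],
)

```text
time_s: 31.65
tcp_pos: [0.6943, -0.0247, 0.0956]
ee_rot: [[0.985, 0.029, 0.172], [0.03, -1.0, -0.0], [0.172, 0.005, -0.985]]
wrist_force: [0.2, 0.2, -0.3]
gripper_width: 0.293
```

```bash
python3 - <<'E'
from h import *
pk()
E
```

```text
tcp [ 0.6943 -0.0247  0.0956] heel [ 0.5982 -0.0281  0.0418] tip [ 0.5802 -0.0287  0.0418] tilt 0.17274555299620775 yaw 0.030159457888066708 F [ 0.2  0.2 -0.3] w 0.29291309711429125
```

Call:
play_rows(
  commands=[
    [[-0.005,0,0.001,0,0,0,1],[-0.01,0,0.001,0,0,0,1],[-0.0145,0,0.001,0,0,0,1],[-0.0145,0,0.001,0,0,0,1]],
  ],
)

```text
time_s: 32.05
tcp_pos: [0.6809, -0.0251, 0.1002]
ee_rot: [[0.984, 0.029, 0.177], [0.029, -1.0, 0.001], [0.177, 0.005, -0.984]]
wrist_force: [-0.5, 0.0, -0.8]
gripper_width: 0.296
```

Call:
play_rows(
  commands=[
    [[0,0,0.004,0,0,0,1],[0,0,0.008,0,0,0,1],[0,0,0.012,0,0,0,1],[0,0,0.016,0,0,0,1],[0,0,0.021,0,0,0,1]],
  ],
)

```text
time_s: 32.55
tcp_pos: [0.6815, -0.0251, 0.1207]
ee_rot: [[0.984, 0.029, 0.177], [0.029, -1.0, 0.0], [0.177, 0.005, -0.984]]
wrist_force: [-0.3, -0.2, -1.7]
gripper_width: 0.297
```

Call:
play_rows(
  commands=[
    [[0,0,0.005,0,0,0,1],[-0.008,0,0.008,0,0,0,1],[-0.016,0,0.01,0,0,0,1],[-0.024,0,0.012,0,0,0,1],[-0.032,0,0.012,0,0,0,1]],
  ],
)

```text
time_s: 33.05
tcp_pos: [0.6487, -0.0251, 0.1327]
ee_rot: [[0.984, 0.029, 0.177], [0.029, -1.0, 0.0], [0.177, 0.005, -0.984]]
wrist_force: [1.2, 0.5, -2.2]
gripper_width: 0.296
```

Call:
play_rows(
  commands=[
    [[-0.008,0,0.002,0,0,0,1],[-0.016,0,0.004,0,0,0,1],[-0.016,0,0.004,0,0,0,1]],
  ],
)

```text
time_s: 33.35
tcp_pos: [0.6323, -0.0251, 0.1368]
ee_rot: [[0.984, 0.029, 0.176], [0.029, -1.0, 0.0], [0.176, 0.005, -0.984]]
wrist_force: [0.2, -0.0, -1.3]
gripper_width: 0.296
```

```bash
cat >> h.py <<'E'
def above(x0,x1,y0,y1,z0=.0635,z1=.1):
    "points standing above the deck in a box, both cameras"
    for n in("top","side"):
        c,W=cap(n);m=(W[...,0]>x0)&(W[...,0]<x1)&(W[...,1]>y0)&(W[...,1]<y1)&(W[...,2]>z0)&(W[...,2]<z1)
        P=W[m];print(n,len(P), "bbox",P.min(0).round(3),P.max(0).round(3)) if len(P) else print(n,0)
E
python3 - <<'E'
from h import *
pk(); above(.48,.575,-.085,.03)
E
```

```text
tcp [ 0.6323 -0.0251  0.1368] heel [ 0.5364 -0.0285  0.0825] tip [ 0.5184 -0.029   0.0824] tilt 0.1771574045031579 yaw 0.02976443700462668 F [ 0.2 -0.  -1.3] w 0.29576997054406545
top 203 bbox [ 0.482 -0.084  0.064] [0.573 0.028 0.1  ]
side 73 bbox [ 0.509 -0.074  0.064] [0.57  0.008 0.1  ]
```

Call:
play_rows(
  commands=[
    [[-0.008,0,0.0,0,0,0,1],[-0.016,0,0.0,0,0,0,1],[-0.024,0,-0.003,0,0,0,1],[-0.028,0,-0.008,0,0,0,1],[-0.028,0,-0.014,0,0,0,1]],
  ],
)

```text
time_s: 33.95
tcp_pos: [0.6046, -0.0252, 0.122]
ee_rot: [[0.984, 0.029, 0.176], [0.029, -1.0, 0.0], [0.176, 0.005, -0.984]]
wrist_force: [-0.2, 0.4, -1.4]
gripper_width: 0.298
```

Call:
play_rows(
  commands=[
    [[0,0,-0.004,0,0,0,1],[0,0,-0.005,0,0,0,1],[0,0,-0.005,0,0,0,1]],
  ],
)

```text
time_s: 34.25
tcp_pos: [0.6055, -0.0252, 0.1169]
ee_rot: [[0.984, 0.029, 0.176], [0.029, -1.0, 0.0], [0.176, 0.005, -0.984]]
wrist_force: [-0.4, 0.5, -2.3]
gripper_width: 0.294
```

Call:
play_rows(
  commands=[
    [[0.02,0,0.0,0,0,0,1],[0.035,0,0.0,0,0,0,1],[0.035,0,0.02,0,0,0,1],[0.04,0,0.043,0,0,0,1],[0.04,0,0.043,0,0,0,1]],
  ],
)

```text
time_s: 34.75
tcp_pos: [0.6489, -0.0248, 0.1645]
ee_rot: [[0.982, 0.03, 0.185], [0.03, -1.0, 0.001], [0.185, 0.005, -0.983]]
wrist_force: [0.6, 0.7, 0.3]
gripper_width: 0.298
```

Call:
play_rows(
  commands=[
    [[0.02,-0.04,0,0,0,0,1],[0.048,-0.075,0,0,0,0,1],[0.048,-0.0945,0,0,0,0,1],[0.048,-0.0945,0,0,0,0,1],[0.048,-0.0945,0,0,0,0,1]],
  ],
)

```text
time_s: 35.25
tcp_pos: [0.6929, -0.1199, 0.1593]
ee_rot: [[0.984, 0.028, 0.175], [0.028, -1.0, 0.0], [0.175, 0.005, -0.985]]
wrist_force: [-0.0, -0.1, -0.8]
gripper_width: 0.298
```

```bash
python3 - <<'E'
from h import *
pk();rt(.029,.1756); above(.47,.59,-.085,.03,.062,.075); above(.47,.59,.03,.13,.062,.075)
a=r.capture("top")
im=a["image"]; save(cv2.resize(im[130:215,300:400],(800,680),interpolation=cv2.INTER_CUBIC)[:600],"r1.png")
E
```

```text
tcp [ 0.6929 -0.1199  0.1593] heel [ 0.5969 -0.1232  0.1051] tip [ 0.5789 -0.1237  0.1051] tilt 0.17606965924934329 yaw 0.028449715308179285 F [-0.  -0.1 -0.8] w 0.2979676910709598
turn [-0.0005  0.0005  0.0009]
top 172 bbox [ 0.485 -0.084  0.062] [ 0.587 -0.022  0.069]
side 163 bbox [ 0.483 -0.085  0.062] [0.59  0.029 0.068]
top 0
side 140 bbox [0.482 0.033 0.062] [0.587 0.129 0.069]
```

View pics/r1.png

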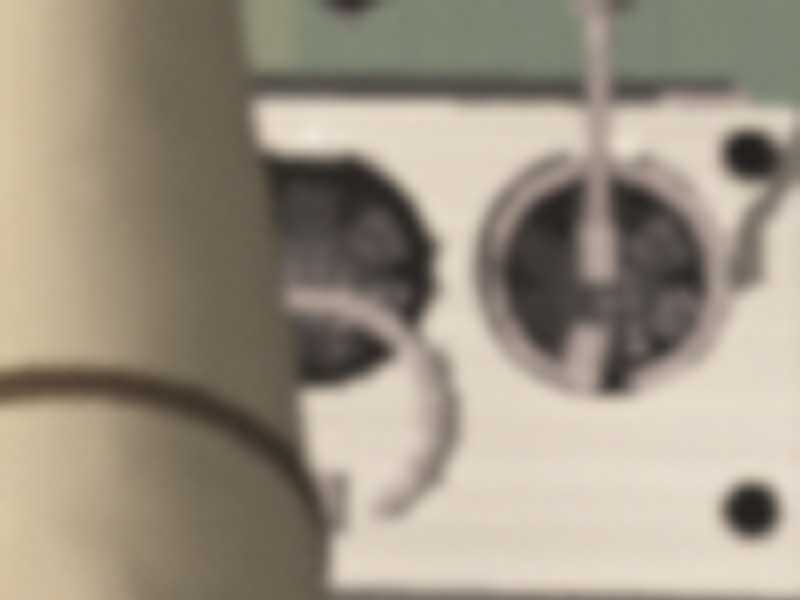

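Call:
play_rows(
  commands=[
    [[0.001,-0.001,-0.02,0,0,0,1],[0.001,-0.001,-0.035,0,0,0,1],[0.001,-0.001,-0.048,0,0,0,1],[0.001,-0.001,-0.062,0,0,0,1],[0.001,-0.001,-0.062,0,0,0,1]],
  ],
)

```text
time_s: 36.0
tcp_pos: [0.6929, -0.1202, 0.0956]
ee_rot: [[0.985, 0.029, 0.172], [0.029, -1.0, 0.001], [0.172, 0.004, -0.985]]
wrist_force: [-0.2, -0.2, -1.7]
gripper_width: 0.292
```

```bash
python3 - <<'E'
from h import *
pk()
E
```

```text
tcp [ 0.6929 -0.1202  0.0956] heel [ 0.5967 -0.1236  0.0417] tip [ 0.5787 -0.1241  0.0418] tilt 0.1727397476336292 yaw 0.0295971555663558 F [-0.2 -0.2 -1.7] w 0.29246390796096383
```

Call:
play_rows(
  commands=[
    [[-0.005,0,0.001,0,0,0,1],[-0.01,0,0.001,0,0,0,1],[-0.0145,0,0.001,0,0,0,1],[-0.0145,0,0.001,0,0,0,1]],
  ],
)

```text
time_s: 36.4
tcp_pos: [0.6795, -0.1207, 0.1003]
ee_rot: [[0.984, 0.029, 0.177], [0.029, -1.0, 0.0], [0.177, 0.005, -0.984]]
wrist_force: [0.8, 0.6, -0.8]
gripper_width: 0.294
```

Call:
play_rows(
  commands=[
    [[0,0,0.004,0,0,0,1],[0,0,0.008,0,0,0,1],[0,0,0.012,0,0,0,1],[0,0,0.016,0,0,0,1],[0,0,0.021,0,0,0,1]],
  ],
)

```text
time_s: 36.9
tcp_pos: [0.68, -0.1206, 0.1207]
ee_rot: [[0.984, 0.029, 0.177], [0.029, -1.0, 0.0], [0.177, 0.005, -0.984]]
wrist_force: [-0.1, -0.7, -1.3]
gripper_width: 0.292
```

Call:
play_rows(
  commands=[
    [[0,0,0.005,0,0,0,1],[-0.008,0,0.008,0,0,0,1],[-0.016,0,0.01,0,0,0,1],[-0.024,0,0.012,0,0,0,1],[-0.032,0,0.012,0,0,0,1]],
  ],
)

```text
time_s: 37.4
tcp_pos: [0.6472, -0.1206, 0.1328]
ee_rot: [[0.984, 0.029, 0.177], [0.029, -1.0, 0.0], [0.177, 0.005, -0.984]]
wrist_force: [0.6, 0.3, -1.3]
gripper_width: 0.296
```

Call:
play_rows(
  commands=[
    [[-0.008,0,0.002,0,0,0,1],[-0.016,0,0.004,0,0,0,1],[-0.016,0,0.004,0,0,0,1]],
  ],
)

```text
time_s: 37.7
tcp_pos: [0.6308, -0.1207, 0.1368]
ee_rot: [[0.984, 0.029, 0.176], [0.029, -1.0, 0.0], [0.176, 0.005, -0.984]]
wrist_force: [-0.0, -0.2, -0.6]
gripper_width: 0.299
```

```bash
python3 - <<'E'
from h import *
pk(); above(.48,.575,-.19,-.08)
E
```

```text
tcp [ 0.6308 -0.1207  0.1368] heel [ 0.5349 -0.124   0.0825] tip [ 0.5169 -0.1245  0.0825] tilt 0.17724626511074534 yaw 0.029585718180906266 F [-0.  -0.2 -0.6] w 0.2988462571058947
top 226 bbox [ 0.482 -0.189  0.064] [ 0.573 -0.081  0.1  ]
side 98 bbox [ 0.488 -0.182  0.064] [ 0.57  -0.087  0.1  ]
```

Call:
play_rows(
  commands=[
    [[-0.008,0,0.0,0,0,0,1],[-0.016,0,0.0,0,0,0,1],[-0.024,0,-0.003,0,0,0,1],[-0.028,0,-0.008,0,0,0,1],[-0.028,0,-0.014,0,0,0,1]],
  ],
)

```text
time_s: 38.3
tcp_pos: [0.6031, -0.1206, 0.122]
ee_rot: [[0.984, 0.029, 0.176], [0.029, -1.0, 0.0], [0.176, 0.005, -0.984]]
wrist_force: [0.1, -0.9, -1.6]
gripper_width: 0.292
```

Call:
play_rows(
  commands=[
    [[0,0,-0.004,0,0,0,1],[0,0,-0.005,0,0,0,1],[0,0,-0.005,0,0,0,1]],
  ],
)

```text
time_s: 38.6
tcp_pos: [0.604, -0.1206, 0.1169]
ee_rot: [[0.984, 0.029, 0.176], [0.029, -1.0, 0.0], [0.176, 0.005, -0.984]]
wrist_force: [0.5, -0.1, -1.2]
gripper_width: 0.293
```

Call:
play_rows(
  commands=[
    [[0.02,0,0.0,0,0,0,1],[0.035,0,0.0,0,0,0,1],[0.035,0,0.02,0,0,0,1],[0.04,0,0.05,0,0,0,1],[0.04,0,0.05,0,0,0,1]],
  ],
)

```text
time_s: 39.1
tcp_pos: [0.648, -0.1209, 0.1728]
ee_rot: [[0.982, 0.03, 0.187], [0.031, -1.0, -0.001], [0.187, 0.007, -0.982]]
wrist_force: [1.1, -0.0, 0.0]
gripper_width: 0.292
```

Call:
play_rows(
  commands=[
    [[0,0.045,0.01,0,0,0,1],[0,0.09,0.01,0,0,0,1],[0,0.135,0.01,0,0,0,1],[0,0.18,0.01,0,0,0,1],[-0.01,0.225,0.01,0,0,0,1]],
  ],
)

```text
time_s: 39.6
tcp_pos: [0.6345, 0.1063, 0.1771]
ee_rot: [[0.984, 0.029, 0.178], [0.029, -1.0, 0.001], [0.178, 0.005, -0.984]]
wrist_force: [0.4, 0.1, -0.8]
gripper_width: 0.296
```

```bash
python3 - <<'E'
from h import *
pk();rt(.029,-.348)
a,W=cap("top"); b=r.capture("side")
A=cv2.resize(a["image"][130:215,270:410],(800,486),interpolation=cv2.INTER_CUBIC); save(A,"rings.png")
E
```

```text
tcp [0.6345 0.1063 0.1771] heel [0.5387 0.103  0.1227] tip [0.5206 0.1025 0.1226] tilt 0.17853788545206997 yaw 0.029429602938692314 F [ 0.4  0.1 -0.8] w 0.295633825620236
turn [-5.000e-04  5.265e-01  1.000e-04]
```

View pics/rings.png

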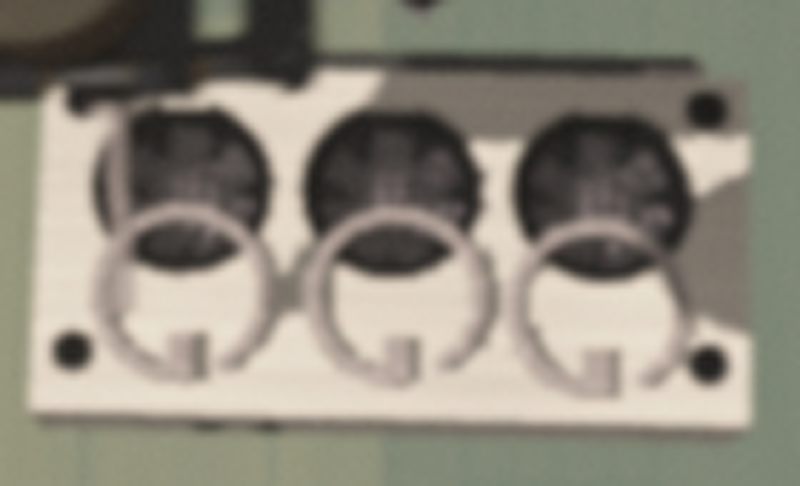

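Call:
play_rows(
  commands=[
    [[-0.02,0.035,0,0,0.1,0,1],[-0.05,0.07,0,0,0.22,0,1],[-0.08,0.105,0,0,0.34,0,1],[-0.11,0.14,0,0,0.46,0,1],[-0.1265,0.172,-0.01,0,0.5265,0,1]],
  ],
)

```text
time_s: 40.2
tcp_pos: [0.5077, 0.2782, 0.1683]
ee_rot: [[0.939, 0.027, -0.342], [0.03, -1.0, 0.002], [-0.342, -0.013, -0.94]]
wrist_force: [-0.1, 0.4, -1.3]
gripper_width: 0.297
```

Call:
play_rows(
  commands=[
    [[0,0,-0.045,0,0,0,1],[0,0,-0.09,0,0,0,1],[0,0,-0.12,0,0,0,1],[0,0,-0.14,0,0,0,1],[0,0,-0.14,0,0,0,1]],
  ],
)

```text
time_s: 40.7
tcp_pos: [0.5057, 0.2747, 0.0238]
ee_rot: [[0.937, 0.026, -0.348], [0.027, -1.0, -0.003], [-0.348, -0.006, -0.938]]
wrist_force: [-0.2, -0.7, 0.1]
gripper_width: 0.295
```

```bash
python3 - <<'E'
from h import *
pk();rt(.029,-.348)
a,W=cap("top")
for n,(x,y) in dict(r2=(187,292),r1=(397,295),r0=(602,308),lug2=(190,355),lug1=(402,357),lug0=(602,372)).items(): print(n,ray(a,270+(x+.5)/5.714-.5,130+(y+.5)/5.714-.5,.065))
Z=W[...,2];m=np.zeros(Z.shape,bool);m[160:260,405:500]=1;m&=(Z>.012)&(Z<.06)
P=W[m][:,:2].astype(np.float32);print("dish",cv2.minEnclosingCircle(P),cv2.minAreaRect(P))
E
```

```text
tcp [0.5057 0.2747 0.0238] heel [0.3955 0.2715 0.0257] tip [0.3799 0.271  0.0348] tilt -0.3550617957801954 yaw 0.028495641491894406 F [-0.2 -0.7  0.1] w 0.29464460690113153
turn [ 0.0036 -0.0071  0.0011]
r2 [0.5439 0.0747]
r1 [ 0.5431 -0.028 ]
r0 [ 0.5373 -0.1276]
lug2 [0.5125 0.0726]
lug1 [ 0.5123 -0.0305]
lug0 [ 0.5056 -0.1272]
dish ((0.5249661803245544, -0.3916743993759155), 0.14171475172042847) ((0.4991362690925598, -0.40248408913612366), (0.1496184766292572, 0.2680390477180481), 23.4565372467041)
```

Call:
play_rows(
  commands=[
    [[0,0.003,-0.006,0,0.007,0,1],[0,0.003,-0.012,0,0.007,0,1],[0,0.003,-0.012,0,0.007,0,0.6],[0,0.003,-0.012,0,0.007,0,0.3],[0,0.003,-0.012,0,0.007,0,0.3]],
  ],
)

```text
time_s: 41.25
tcp_pos: [0.5078, 0.2796, 0.016]
ee_rot: [[0.937, 0.027, -0.348], [0.03, -1.0, 0.001], [-0.347, -0.011, -0.938]]
wrist_force: [0.1, -0.3, 0.2]
gripper_width: 0.48
```

Call:
play_rows(
  commands=[
    [[0,0,0,0,0,0,0.3],[0,0,0,0,0,0,0.3],[0.01,0,0.04,0,0,0,0.3],[0.01,0,0.09,0,-0.15,0,0.5],[0.01,-0.02,0.13,0,-0.3,0,0.6]],
  ],
)

```text
time_s: 41.75
tcp_pos: [0.5204, 0.2615, 0.1468]
ee_rot: [[0.998, 0.03, -0.048], [0.03, -1.0, 0.002], [-0.048, -0.003, -0.999]]
wrist_force: [-0.0, 0.3, 1.1]
gripper_width: 0.59
```

Call:
play_rows(
  commands=[
    [[0.01,-0.045,0,0,-0.048,-0.029,0.62],[0.02,-0.09,0,0,-0.048,-0.029,0.62],[0.03,-0.14,0,0,-0.048,-0.029,0.62],[0.03,-0.145,0,0,-0.048,-0.029,0.62],[0.03,-0.145,0,0,-0.048,-0.029,0.62]],
  ],
)

```text
time_s: 42.25
tcp_pos: [0.5475, 0.113, 0.1456]
ee_rot: [[1.0, -0.002, -0.008], [-0.002, -1.0, 0.001], [-0.008, -0.001, -1.0]]
wrist_force: [-0.2, 0.3, -1.1]
gripper_width: 0.382
```

```bash
cat >> h.py <<'E'
def comp(u0,u1,v0,v1,z0,z1,n,W):
    Z=W[...,2];m=np.zeros(Z.shape,bool);m[v0:v1,u0:u1]=True;m&=(Z>z0)&(Z<z1)
    nn,l,st,_=cv2.connectedComponentsWithStats(m.astype(np.uint8))
    k=1+np.argmax(st[1:,4]);P=W[l==k];q=cv2.minAreaRect(P[:,:2].astype(np.float32));print(n,len(P),[np.round(v,4) for v in q],"z",np.round(np.percentile(P[:,2],[5,50,95]),4))
E
python3 - <<'E'
from h import *
pk();rt(0,0)
a,W=cap("top")
comp(405,490,170,245,.012,.06,"dish",W);comp(215,255,150,250,.012,.05,"pick",W);comp(165,215,150,200,.05,.075,"mallet",W)
E
```

```text
tcp [0.5475 0.113  0.1456] heel [0.4432 0.1129 0.1099] tip [0.4255 0.113  0.1132] tilt -0.007683387351055557 yaw -0.0024706793661974807 F [-0.2  0.3 -1.1] w 0.38177199079676555
turn [-0.0014 -0.0077  0.0025]
dish 745 [array([ 0.4755, -0.3478]), array([0.1488, 0.1499]), np.float64(58.0665)] z [0.0137 0.0252 0.0326]
pick 358 [array([0.475 , 0.2769]), array([0.1851, 0.0269]), np.float64(0.9145)] z [0.0133 0.0196 0.0233]Traceback (most recent call last):
  File "<stdin>", line 4, in <module>
  File "h.py", line 52, in comp
    k=1+np.argmax(st[1:,4]);P=W[l==k];q=cv2.minAreaRect(P[:,:2].astype(np.float32));print(n,len(P),[np.round(v,4) for v in q],"z",np.round(np.percentile(P[:,2],[5,50,95]),4))
        ~~~~~~~~~^^^^^^^^^^
    return _wrapfunc(a, 'argmax', axis=axis, out=out, **kwds)
    return bound(*args, **kwds)
ValueError: attempt to get argmax of an empty sequence
```

```bash
python3 - <<'E'
from h import *
a,W=cap("top");Z=W[...,2]
print(np.round(Z[150:260:10,150:260:8],3))
c,V=cap("side");m=(V[...,0]>.3)&(V[...,0]<.7)&(V[...,1]>.3)&(V[...,1]<.55)&(V[...,2]>.045)&(V[...,2]<.075)
P=V[m];print("side mallet",len(P),np.percentile(P,[2,50,98],axis=0).round(3) if len(P) else 0)
E
```

```text
[[-0.001 -0.001  0.     0.001  0.486  0.493  0.495  0.494  0.491  0.49
   0.489  0.487  0.482  0.477]
 [-0.004  0.483  0.49   0.494  0.496  0.494  0.493  0.494  0.488  0.484
   0.479  0.473  0.465  0.455]
 [ 0.495  0.493  0.493  0.507  0.512  0.511  0.5    0.485  0.482  0.471
   0.462  0.443  0.26   0.308]
 [ 0.497  0.492  0.501  0.519  0.527  0.525  0.521  0.506  0.461  0.45
   0.022  0.018 -0.004  0.003]
 [ 0.476  0.488  0.506  0.532  0.539  0.545  0.539  0.528  0.494  0.001
   0.024  0.015 -0.003  0.002]
 [ 0.001  0.001  0.471  0.547  0.556  0.558  0.555  0.548  0.531  0.001
   0.021  0.018  0.003 -0.005]
 [-0.    -0.003  0.001  0.56   0.569  0.572  0.573  0.567  0.556  0.003
   0.001  0.002  0.005  0.002]
 [ 0.001 -0.    -0.001  0.571  0.582  0.588  0.59   0.586  0.576  0.557
   0.     0.004  0.004 -0.001]
 [-0.005  0.001  0.002  0.582  0.594  0.602  0.602  0.6    0.595  0.582
   0.004  0.005  0.003 -0.003]
 [ 0.004 -0.001 -0.003  0.593  0.605  0.612  0.615  0.613  0.609  0.599
   0.582  0.004  0.    -0.002]
 [ 0.002 -0.001  0.002  0.604  0.617  0.623  0.627  0.626  0.622  0.616
   0.604  0.002  0.001  0.002]]
side mallet 341 [[0.38  0.367 0.045]
 [0.534 0.391 0.061]
 [0.601 0.427 0.066]]
```

Call:
play_rows(
  commands=[
    [[-0.004,0.002,-0.04,0,-0.007,0,0.62],[-0.004,0.002,-0.065,0,-0.007,0,0.62],[-0.004,0.002,-0.08,0,-0.007,0,0.62],[-0.004,0.002,-0.083,0,-0.007,0,0.62],[-0.004,0.002,-0.083,0,-0.007,0,0.62]],
  ],
)

```text
time_s: 42.9
tcp_pos: [0.5435, 0.1174, 0.0621]
ee_rot: [[1.0, 0.002, -0.001], [0.002, -1.0, 0.001], [-0.001, -0.001, -1.0]]
wrist_force: [0.5, -0.4, 0.0]
gripper_width: 0.382
```

Call:
play_rows(
  commands=[
    [[0,0,0,0,0,0,0.62],[0,0,0,0,0,0,0.62]],
  ],
)

```text
time_s: 43.1
tcp_pos: [0.5441, 0.117, 0.0633]
ee_rot: [[1.0, 0.001, 0.001], [0.001, -1.0, 0.002], [0.001, -0.002, -1.0]]
wrist_force: [0.4, 0.2, 0.2]
gripper_width: 0.381
```

Call:
play_rows(
  commands=[
    [[-0.001,-0.002,-0.0025,0,0,0,0.62],[-0.001,-0.002,-0.0025,0,0,0,0.8],[-0.001,-0.002,-0.0025,0,0,0,1],[-0.001,-0.002,-0.0025,0,0,0,1],[-0.001,-0.002,-0.0025,0,0,0,1]],
  ],
)

```text
time_s: 43.6
tcp_pos: [0.5429, 0.1144, 0.0605]
ee_rot: [[1.0, 0.0, 0.0], [0.0, -1.0, 0.001], [0.0, -0.001, -1.0]]
wrist_force: [-0.9, -1.3, 3.9]
gripper_width: 0.099
```

Call:
play_rows(
  commands=[
    [[0,0,0,0,0,0,1],[0,0,0,0,0,0,1],[0,0,0,0,0,0,1],[0,0,0,0,0,0,1],[0,0,0,0,0,0,1]],
  ],
)

```text
time_s: 44.1
tcp_pos: [0.5429, 0.1145, 0.0604]
ee_rot: [[1.0, 0.0, 0.0], [0.0, -1.0, 0.001], [0.0, -0.001, -1.0]]
wrist_force: [-0.8, -0.4, 6.7]
gripper_width: 0.073
```

Call:
play_rows(
  commands=[
    [[0,0,0.01,0,0,0,1],[0,0,0.03,0,0,0,1],[0,0,0.05,0,0,0,1],[0,0,0.08,0,0,0,1],[0,0,0.08,0,0,0,1]],
  ],
)

```text
time_s: 44.6
tcp_pos: [0.5449, 0.1156, 0.144]
ee_rot: [[1.0, 0.001, 0.007], [0.001, -1.0, 0.005], [0.007, -0.005, -1.0]]
wrist_force: [-0.4, 0.3, -0.4]
gripper_width: 0.076
```

```bash
python3 - <<'E'
from h import *
pk();rt(0,0)
above(.48,.6,.02,.13,.11,.16);above(.48,.59,.025,.13,.062,.07)
E
```

```text
tcp [0.5449 0.1156 0.144 ] heel [0.4411 0.1154 0.1067] tip [0.4233 0.1153 0.1098] tilt 0.00694792641024879 yaw 0.0010344834833329974 F [-0.4  0.3 -0.4] w 0.07599010077887751
turn [-0.0047  0.007  -0.0011]
top 155 bbox [0.5   0.038 0.142] [0.589 0.118 0.154]
side 178 bbox [0.499 0.028 0.139] [0.587 0.128 0.16 ]
top 93 bbox [0.484 0.025 0.062] [0.544 0.129 0.066]
side 43 bbox [0.48  0.026 0.062] [0.582 0.129 0.065]
```

Call:
play_rows(
  commands=[
    [[-0.007,-0.045,0,0,0.007,0,1],[-0.015,-0.09,0,0,0.007,0,1],[-0.022,-0.135,0,0,0.007,0,1],[-0.03,-0.18,0,0,0.007,0,1],[-0.037,-0.225,0,0,0.007,0,1]],
  ],
)

```text
time_s: 45.3
tcp_pos: [0.5039, -0.1121, 0.1385]
ee_rot: [[1.0, 0.001, -0.011], [0.001, -1.0, 0.001], [-0.011, -0.001, -1.0]]
wrist_force: [1.0, -0.9, -0.6]
gripper_width: 0.073
```

Call:
play_rows(
  commands=[
    [[-0.008,-0.045,0,0,0,0,1],[-0.015,-0.09,0,0,0,0,1],[-0.022,-0.135,0,0,0,0,1],[-0.03,-0.18,0,0,0,0,1],[-0.032,-0.198,0,0,0,0,1]],
  ],
)

```text
time_s: 45.8
tcp_pos: [0.4715, -0.3114, 0.1381]
ee_rot: [[1.0, -0.004, -0.011], [-0.004, -1.0, 0.002], [-0.011, -0.002, -1.0]]
wrist_force: [0.3, 0.1, -0.1]
gripper_width: 0.076
```

Call:
play_rows(
  commands=[
    [[0,0,-0.04,0,0,0,1],[0,0,-0.08,0,0,0,1],[0,0,-0.105,0,0,0,1],[0,0,-0.113,0,0,0,1],[0,0,-0.113,0,0,0,1]],
  ],
)

```text
time_s: 46.3
tcp_pos: [0.4723, -0.3082, 0.0251]
ee_rot: [[1.0, 0.0, -0.012], [0.0, -1.0, 0.002], [-0.012, -0.002, -1.0]]
wrist_force: [-0.8, 0.5, -0.5]
gripper_width: 0.074
```

```bash
python3 - <<'E'
from h import *
pk();rt(0,0)
a,W=cap("top");comp(405,500,165,250,.012,.06,"dish+",W)
above(.38,.57,-.45,-.25,.035,.05)
E
```

```text
tcp [ 0.4723 -0.3082  0.0251] heel [ 0.3679 -0.3085 -0.0102] tip [ 0.3502 -0.3085 -0.0069] tilt -0.012078044705917852 yaw 0.0003526049198969527 F [-0.8  0.5 -0.5] w 0.07430367242873268
turn [-0.0024 -0.0121 -0.0003]
dish+ 255 [array([ 0.427 , -0.3472]), array([0.0497, 0.1363]), np.float64(0.8309)] z [0.0139 0.0259 0.0319]
top 0
side 51 bbox [ 0.442 -0.383  0.035] [ 0.487 -0.297  0.05 ]
```

Call:
play_rows(
  commands=[
    [[0.002,0,0.007,0,0,0,1],[0.002,0,0.007,0,0,0,0.82],[0.002,0,0.007,0,0,0,0.8],[0.002,0,0.007,0,0,0,0.8],[0.002,0,0.007,0,0,0,0.8]],
  ],
)

```text
time_s: 46.95
tcp_pos: [0.4754, -0.3086, 0.034]
ee_rot: [[1.0, 0.0, -0.008], [0.0, -1.0, 0.001], [-0.008, -0.001, -1.0]]
wrist_force: [-0.0, 0.1, -0.5]
gripper_width: 0.194
```

Call:
play_rows(
  commands=[
    [[0,0,0.03,0,0,0,0.8],[0,0,0.075,0,0,0,0.7],[0,0,0.11,0,0.012,0,0.62],[0,0.04,0.11,0,0.012,0,0.62],[0,0.08,0.11,0,0.012,0,0.62]],
  ],
)

```text
time_s: 47.45
tcp_pos: [0.4759, -0.2284, 0.145]
ee_rot: [[1.0, -0.002, -0.017], [-0.002, -1.0, 0.001], [-0.017, -0.001, -1.0]]
wrist_force: [0.2, -0.3, -0.4]
gripper_width: 0.371
```

```bash
python3 - <<'E'
from h import *
pk();rt(0,0)
a,W=cap("top");comp(405,500,165,250,.012,.06,"dish+",W)
Z=W[...,2];
for n,(x,y) in dict(d=(.4755,-.348)).items():
    d=np.hypot(W[...,0]-x,W[...,1]-y)
    for r0 in range(0,80,6): q=Z[(d>r0/1e3)&(d<(r0+6)/1e3)&(Z<.1)];print(r0,len(q),np.median(q).round(4))
above(.48,.6,-.085,.03,.062,.07);above(.48,.6,-.19,-.075,.062,.07)
E
```

```text
tcp [ 0.4759 -0.2284  0.145 ] heel [ 0.3713 -0.2285  0.1102] tip [ 0.3536 -0.2284  0.1137] tilt -0.017009718609554587 yaw -0.0024375299294233507 F [ 0.2 -0.3 -0.4] w 0.3707711389345976
turn [-0.0009 -0.017   0.0024]
dish+ 412 [array([ 0.4516, -0.3575]), array([0.0972, 0.1509]), np.float64(20.8204)] z [0.0138 0.0262 0.0323]
0 6 0.0072
6 21 0.0074
12 36 0.007
18 50 0.0076
24 60 0.0072
30 72 0.0074
36 82 0.011
42 108 0.0088
48 119 0.0069
54 127 0.0077
60 154 0.0145
66 258 0.0251
72 213 0.003
78 158 0.0001
top 148 bbox [ 0.484 -0.025  0.062] [0.59  0.029 0.069]
side 167 bbox [ 0.483 -0.084  0.062] [0.595 0.027 0.069]
top 0
side 164 bbox [ 0.481 -0.189  0.062] [ 0.581 -0.077  0.069]
```

Call:
play_rows(
  commands=[
    [[0.03,0.03,0,0,-0.01,0,0.62],[0.061,0.06,0,0,-0.017,0,0.62],[0.061,0.06,-0.03,0,-0.017,0,0.62],[0.061,0.06,-0.055,0,-0.017,0,0.62],[0.061,0.06,-0.055,0,-0.017,0,0.62]],
  ],
)

```text
time_s: 48.2
tcp_pos: [0.5337, -0.1691, 0.0849]
ee_rot: [[1.0, -0.002, -0.012], [-0.002, -1.0, 0.002], [-0.012, -0.002, -1.0]]
wrist_force: [-0.4, -0.1, -0.5]
gripper_width: 0.379
```

```bash
python3 - <<'E'
from h import *
pk();rt(0,0)
c,W=cap("side")
# circle fit of ring0 by edge points above deck
def fit(W,cx,cy):
    d=np.hypot(W[...,0]-cx,W[...,1]-cy);m=(d>.030)&(d<.052)&(W[...,2]>.0625)&(W[...,2]<.068);P=W[m][:,:2]
    for _ in range(10):
        A=np.c_[2*P,np.ones(len(P))];k=np.linalg.lstsq(A,(P**2).sum(1),rcond=None)[0]
        e=np.abs(np.hypot(*(P-k[:2]).T)-.0405);P=P[e<max(.006,np.percentile(e,85))]
    print(len(P),k[:2],np.sqrt(k[2]+k[0]**2+k[1]**2))
fit(W,.537,-.1276);fit(W,.543,-.028)
E
```

```text
tcp [ 0.5337 -0.1691  0.0849] heel [ 0.4293 -0.1692  0.0496] tip [ 0.4116 -0.1692  0.0529] tilt -0.011761333785481078 yaw -0.0016030965380472728 F [-0.4 -0.1 -0.5] w 0.3785495775273713
turn [-0.0021 -0.0118  0.0016]
101 [ 0.5350077  -0.12697325] 0.04090106147023159
111 [ 0.5406186  -0.02883354] 0.040990264957140914
```

Call:
play_rows(
  commands=[
    [[0.001,0.0015,-0.012,0,-0.01,0,0.62],[0.001,0.0015,-0.02,0,-0.01,0,0.62],[0.001,0.0015,-0.0235,0,-0.01,0,0.62],[0.001,0.0015,-0.0235,0,-0.01,0,0.62]],
  ],
)

```text
time_s: 48.65
tcp_pos: [0.5375, -0.1675, 0.0655]
ee_rot: [[1.0, -0.0, 0.007], [-0.0, -1.0, 0.001], [0.007, -0.001, -1.0]]
wrist_force: [0.4, 0.5, -0.1]
gripper_width: 0.381
```

Call:
play_rows(
  commands=[
    [[0,0,0,0,0,0,0.8],[0,0,0,0,0,0,1],[0,0,0,0,0,0,1],[0,0,0,0,0,0,1],[0,0,0,0,0,0,1]],
  ],
)

```text
time_s: 49.15
tcp_pos: [0.5375, -0.1671, 0.0655]
ee_rot: [[1.0, 0.0, 0.007], [0.0, -1.0, 0.001], [0.007, -0.001, -1.0]]
wrist_force: [0.6, 1.7, -0.4]
gripper_width: 0.038
```

Call:
play_rows(
  commands=[
    [[0,0,0,0,0,0,1],[0,0,0,0,0,0,1],[0,0,0,0,0,0,1]],
  ],
)

```text
time_s: 49.45
tcp_pos: [0.5376, -0.1671, 0.0655]
ee_rot: [[1.0, 0.0, 0.007], [0.0, -1.0, 0.001], [0.007, -0.001, -1.0]]
wrist_force: [-0.2, -0.3, 1.6]
gripper_width: 0.002
```

Call:
play_rows(
  commands=[
    [[0,0,0.01,0,0,0,1],[0,0,0.03,0,0,0,1],[0,0,0.05,0,0,0,1],[0,0,0.08,0,0,0,1],[0,0,0.08,0,0,0,1]],
  ],
)

```text
time_s: 49.95
tcp_pos: [0.5404, -0.1677, 0.1504]
ee_rot: [[1.0, 0.001, 0.017], [0.001, -1.0, -0.0], [0.017, 0.0, -1.0]]
wrist_force: [0.9, -0.0, 0.4]
gripper_width: 0.004
```

```bash
python3 - <<'E'
from h import *
pk();rt(0,0)
above(.47,.6,-.19,-.07,.125,.15);a,W=cap("top");comp(405,500,165,250,.012,.06,"dish+",W)
E
```

```text
tcp [ 0.5404 -0.1677  0.1504] heel [ 0.437  -0.1682  0.1121] tip [ 0.4192 -0.1682  0.115 ] tilt 0.016547883131812893 yaw 0.0012100764661356173 F [ 0.9 -0.   0.4] w 0.003589902741435123
turn [ 0.0005  0.0165 -0.0012]
top 0
side 3 bbox [ 0.531 -0.168  0.147] [ 0.532 -0.16   0.15 ]
dish+ 751 [array([ 0.4764, -0.3482]), array([0.1487, 0.1486]), np.float64(1.4242)] z [0.0134 0.0252 0.0326]
```

Call:
play_rows(
  commands=[
    [[-0.004,0,-0.03,0,0.0165,0,0.62],[-0.004,0,-0.06,0,0.0165,0,0.62],[-0.004,0,-0.065,0,0.0165,0,0.62],[-0.004,0,-0.065,0,0.0165,0,0.62],[-0.004,0,-0.065,0,0.0165,0,0.62]],
  ],
)

```text
time_s: 50.6
tcp_pos: [0.5343, -0.1673, 0.0812]
ee_rot: [[1.0, 0.001, -0.008], [0.001, -1.0, 0.001], [-0.008, -0.001, -1.0]]
wrist_force: [0.8, -0.2, 0.8]
gripper_width: 0.344
```

Call:
play_rows(
  commands=[
    [[0,0,0,0,0,0,0.62],[0,0,0,0,0,0,0.62]],
  ],
)

```text
time_s: 50.8
tcp_pos: [0.5342, -0.1672, 0.0815]
ee_rot: [[1.0, 0.0, -0.007], [0.0, -1.0, 0.001], [-0.007, -0.001, -1.0]]
wrist_force: [-0.1, -0.2, 0.4]
gripper_width: 0.375
```

```bash
cat >> h.py <<'E'
def fit(W,cx,cy):
    d=np.hypot(W[...,0]-cx,W[...,1]-cy);m=(d>.030)&(d<.052)&(W[...,2]>.0625)&(W[...,2]<.068);P=W[m][:,:2]
    for _ in range(10):
        A=np.c_[2*P,np.ones(len(P))];k=np.linalg.lstsq(A,(P**2).sum(1),rcond=None)[0]
        e=np.abs(np.hypot(*(P-k[:2]).T)-.0405);P=P[e<max(.006,np.percentile(e,85))]
    print("ring",len(P),k[:2],np.sqrt(k[2]+k[0]**2+k[1]**2))
E
python3 - <<'E'
from h import *
pk();rt(0,0)
c,W=cap("side");fit(W,.535,-.127)
E
```

```text
tcp [ 0.5342 -0.1672  0.0815] heel [ 0.4299 -0.1675  0.0457] tip [ 0.4122 -0.1675  0.049 ] tilt -0.007114961059507238 yaw 0.0003033235092174482 F [-0.1 -0.2  0.4] w 0.3749323118883372
turn [-0.001  -0.0071 -0.0003]
ring 102 [ 0.53491242 -0.12645669] 0.04097262022908725
```

Call:
play_rows(
  commands=[
    [[0,0,-0.01,0,0,0,0.62],[0,0,-0.018,0,0,0,0.62],[0,0,-0.021,0,0,0,0.62],[0,0,-0.021,0,0,0,0.62],[0,0,-0.021,0,0,0,0.62]],
  ],
)

```text
time_s: 51.35
tcp_pos: [0.533, -0.167, 0.0604]
ee_rot: [[1.0, 0.001, -0.011], [0.001, -1.0, 0.001], [-0.011, -0.001, -1.0]]
wrist_force: [-3.7, 2.5, 10.5]
gripper_width: 0.377
```

Call:
play_rows(
  commands=[
    [[0,0,0,0,0,0,0.62]],
  ],
)

```text
time_s: 51.45
tcp_pos: [0.5331, -0.167, 0.0604]
ee_rot: [[1.0, 0.001, -0.01], [0.001, -1.0, 0.001], [-0.01, -0.001, -1.0]]
wrist_force: [-3.1, 3.3, 9.9]
gripper_width: 0.379
```

Call:
play_rows(
  commands=[
    [[0,0,0.001,0,0,0,0.8],[0,0,0.001,0,0,0,1],[0,0,0.001,0,0,0,1],[0,0,0.001,0,0,0,1],[0,0,0.001,0,0,0,1]],
  ],
)

```text
time_s: 51.95
tcp_pos: [0.5339, -0.1672, 0.0605]
ee_rot: [[1.0, 0.0, -0.008], [0.0, -1.0, 0.001], [-0.008, -0.001, -1.0]]
wrist_force: [0.1, -0.7, 3.3]
gripper_width: 0.079
```

Call:
play_rows(
  commands=[
    [[0,0,0,0,0,0,1],[0,0,0,0,0,0,1],[0,0,0,0,0,0,1]],
  ],
)

```text
time_s: 52.25
tcp_pos: [0.5339, -0.1672, 0.0605]
ee_rot: [[1.0, 0.0, -0.008], [0.0, -1.0, 0.001], [-0.008, -0.001, -1.0]]
wrist_force: [0.3, -1.6, 3.3]
gripper_width: 0.073
```

Call:
play_rows(
  commands=[
    [[0,0,0.01,0,0,0,1],[0,0,0.03,0,0,0,1],[0,0,0.05,0,0,0,1],[0,0,0.08,0,0,0,1],[0,0,0.08,0,0,0,1]],
  ],
)

```text
time_s: 52.75
tcp_pos: [0.5351, -0.1672, 0.144]
ee_rot: [[1.0, 0.001, -0.003], [0.001, -1.0, 0.001], [-0.003, -0.001, -1.0]]
wrist_force: [-0.3, 0.6, -0.8]
gripper_width: 0.071
```

```bash
python3 - <<'E'
from h import *
pk();rt(0,0)
above(.47,.6,-.19,-.07,.12,.16)
E
```

```text
tcp [ 0.5351 -0.1672  0.144 ] heel [ 0.431  -0.1676  0.1078] tip [ 0.4133 -0.1676  0.111 ] tilt -0.003267727108414779 yaw 0.0007534685020821707 F [-0.3  0.6 -0.8] w 0.07133757168564582
turn [-0.0006 -0.0033 -0.0008]
top 112 bbox [ 0.492 -0.164  0.141] [ 0.516 -0.09   0.152]
side 184 bbox [ 0.487 -0.182  0.14 ] [ 0.573 -0.083  0.16 ]
```

Call:
play_rows(
  commands=[
    [[-0.01,-0.04,0,0,0,0,1],[-0.022,-0.085,0,0,0,0,1],[-0.034,-0.13,0,0,0,0,1],[-0.046,-0.175,0,0,0,0,1],[-0.059,-0.221,0,0,0,0,1]],
  ],
)

```text
time_s: 53.35
tcp_pos: [0.4726, -0.3888, 0.1383]
ee_rot: [[1.0, 0.0, -0.013], [0.0, -1.0, 0.004], [-0.013, -0.004, -1.0]]
wrist_force: [1.0, -0.6, -0.5]
gripper_width: 0.07
```

Call:
play_rows(
  commands=[
    [[0,0,-0.03,0,0,0,1],[0,0,-0.07,0,0,0,1],[0,0,-0.1,0,0,0,1],[0,0,-0.108,0,0,0,1],[0,0,-0.108,0,0,0,1]],
  ],
)

```text
time_s: 53.85
tcp_pos: [0.4729, -0.3873, 0.0301]
ee_rot: [[1.0, 0.0, -0.014], [0.0, -1.0, 0.004], [-0.014, -0.004, -1.0]]
wrist_force: [-0.0, -1.2, 0.9]
gripper_width: 0.076
```

Call:
play_rows(
  commands=[
    [[0,0,0,0,0,0,1],[0,0,0,0,0,0,1]],
  ],
)

```text
time_s: 54.05
tcp_pos: [0.4757, -0.3885, 0.0341]
ee_rot: [[1.0, 0.001, -0.007], [0.001, -1.0, -0.0], [-0.007, 0.0, -1.0]]
wrist_force: [-0.2, -0.5, -0.2]
gripper_width: 0.075
```

Call:
play_rows(
  commands=[
    [[0,0,0,0,0,0,0.82],[0,0,0,0,0,0,0.8],[0,0,0,0,0,0,0.8],[0,0,0,0,0,0,0.8]],
  ],
)

```text
time_s: 54.45
tcp_pos: [0.4746, -0.3882, 0.0327]
ee_rot: [[1.0, 0.0, -0.009], [0.0, -1.0, 0.001], [-0.009, -0.001, -1.0]]
wrist_force: [-0.0, -0.2, -0.4]
gripper_width: 0.193
```

Call:
play_rows(
  commands=[
    [[0,0,0.03,0,0,0,0.8],[0,0,0.075,0,0,0,0.7],[0.01,0.04,0.09,0,0,0,0.62],[0.02,0.085,0.09,0,0,0,0.62],[0.03,0.13,0.09,0,0,0,0.62]],
  ],
)

```text
time_s: 54.95
tcp_pos: [0.5049, -0.2571, 0.1234]
ee_rot: [[1.0, -0.001, -0.007], [-0.001, -1.0, 0.001], [-0.007, -0.001, -1.0]]
wrist_force: [0.6, -0.6, -0.3]
gripper_width: 0.369
```

Call:
play_rows(
  commands=[
    [[0.01,0.045,0,0,0,0,0.62],[0.02,0.09,0,0,0,0,0.62],[0.03,0.135,0,0,0,0,0.62],[0.035,0.18,0,0,0,0,0.62],[0.035,0.19,0,0,0,0,0.62]],
  ],
)

```text
time_s: 55.45
tcp_pos: [0.5402, -0.0644, 0.1227]
ee_rot: [[1.0, 0.005, -0.008], [0.005, -1.0, 0.002], [-0.008, -0.002, -1.0]]
wrist_force: [-0.0, 0.3, 0.7]
gripper_width: 0.38
```

Call:
play_rows(
  commands=[
    [[0,0,-0.02,0,0,0,0.62],[0,0,-0.04,0,0,0,0.62],[0,0,-0.04,0,0,0,0.62],[0,0,-0.04,0,0,0,0.62]],
  ],
)

```text
time_s: 55.85
tcp_pos: [0.5395, -0.0686, 0.0825]
ee_rot: [[1.0, 0.0, -0.01], [0.0, -1.0, 0.001], [-0.01, -0.001, -1.0]]
wrist_force: [0.2, -0.0, 1.0]
gripper_width: 0.383
```

```bash
python3 - <<'E'
from h import *
pk();rt(0,0)
c,W=cap("side");fit(W,.5406,-.0288)
a,W=cap("top");comp(405,500,165,250,.012,.06,"dish+",W)
d=np.hypot(W[...,0]-.476,W[...,1]+.348);Z=W[...,2]
print([(r0,np.median(Z[(d>r0/1e3)&(d<(r0+4)/1e3)&(Z<.1)]).round(4)) for r0 in range(20,64,4)])
E
```

```text
tcp [ 0.5395 -0.0686  0.0825] heel [ 0.4351 -0.0689  0.047 ] tip [ 0.4174 -0.0689  0.0503] tilt -0.00981977349614043 yaw 5.4084153136037385e-05 F [ 0.2 -0.   1. ] w 0.3829930255359825
turn [-0.0008 -0.0098 -0.0001]
ring 80 [ 0.54042802 -0.02792707] 0.04070667758833524
dish+ 742 [array([ 0.4757, -0.3482]), array([0.1489, 0.149 ]), np.float64(19.6515)] z [0.0135 0.0255 0.032 ]
[(20, np.float64(0.0073)), (24, np.float64(0.0076)), (28, np.float64(0.0078)), (32, np.float64(0.0082)), (36, np.float64(0.0149)), (40, np.float64(0.0153)), (44, np.float64(0.0085)), (48, np.float64(0.0074)), (52, np.float64(0.0069)), (56, np.float64(0.0073)), (60, np.float64(0.0113))]
```

Call:
play_rows(
  commands=[
    [[0,0,-0.01,0,0,0,0.62],[0,0,-0.018,0,0,0,0.62],[0,0,-0.0215,0,0,0,0.62],[0,0,-0.0215,0,0,0,0.62],[0,0,-0.0215,0,0,0,0.62]],
  ],
)

```text
time_s: 56.45
tcp_pos: [0.5394, -0.0681, 0.0606]
ee_rot: [[1.0, 0.0, -0.01], [0.0, -1.0, 0.001], [-0.01, -0.001, -1.0]]
wrist_force: [-0.0, 0.6, -0.2]
gripper_width: 0.379
```

Call:
play_rows(
  commands=[
    [[0,0,0,0,0,0,0.8],[0,0,0,0,0,0,1],[0,0,0,0,0,0,1],[0,0,0,0,0,0,1],[0,0,0,0,0,0,1]],
  ],
)

```text
time_s: 56.95
tcp_pos: [0.5395, -0.0681, 0.0608]
ee_rot: [[1.0, 0.0, -0.009], [0.0, -1.0, 0.001], [-0.009, -0.001, -1.0]]
wrist_force: [-0.6, 0.6, -0.5]
gripper_width: 0.072
```

Call:
play_rows(
  commands=[
    [[0,0,0,0,0,0,1],[0,0,0,0,0,0,1],[0,0,0,0,0,0,1]],
  ],
)

```text
time_s: 57.25
tcp_pos: [0.5394, -0.0681, 0.0608]
ee_rot: [[1.0, 0.0, -0.01], [0.0, -1.0, 0.001], [-0.01, -0.001, -1.0]]
wrist_force: [0.6, 1.0, -0.7]
gripper_width: 0.066
```

Call:
play_rows(
  commands=[
    [[0,0,0.01,0,0,0,1],[0,0,0.03,0,0,0,1],[0,0,0.05,0,0,0,1],[0,0,0.08,0,0,0,1],[0,0,0.08,0,0,0,1]],
  ],
)

```text
time_s: 57.75
tcp_pos: [0.5425, -0.0681, 0.1459]
ee_rot: [[1.0, 0.001, 0.0], [0.001, -1.0, 0.001], [0.0, -0.001, -1.0]]
wrist_force: [0.1, 0.7, 0.0]
gripper_width: 0.071
```

```bash
python3 - <<'E'
from h import *
pk();rt(0,0)
above(.47,.6,-.09,.03,.12,.16)
E
```

```text
tcp [ 0.5425 -0.0681  0.1459] heel [ 0.4385 -0.0685  0.1093] tip [ 0.4208 -0.0685  0.1124] tilt 0.00044641785774573404 yaw 0.0013177369776936057 F [0.1 0.7 0. ] w 0.07120831623339789
turn [-0.0013  0.0004 -0.0013]
top 124 bbox [ 0.499 -0.072  0.144] [0.539 0.01  0.16 ]
side 150 bbox [ 0.495 -0.083  0.141] [0.577 0.017 0.16 ]
```

Call:
play_rows(
  commands=[
    [[-0.008,-0.04,0,0,0,0,1],[-0.017,-0.085,0,0,0,0,1],[-0.027,-0.13,0,0,0,0,1],[-0.037,-0.175,0,0,0,0,1],[-0.046,-0.22,0,0,0,0,1]],
  ],
)

```text
time_s: 58.35
tcp_pos: [0.4919, -0.2894, 0.1396]
ee_rot: [[1.0, 0.0, -0.012], [0.0, -1.0, 0.002], [-0.012, -0.002, -1.0]]
wrist_force: [0.7, -0.5, 0.1]
gripper_width: 0.072
```

Call:
play_rows(
  commands=[
    [[-0.01,-0.045,0,0,0,0,1],[-0.017,-0.085,0,0,0,0,1],[-0.018,-0.1,0,0,0,0,1],[-0.018,-0.1,0,0,0,0,1]],
  ],
)

```text
time_s: 58.75
tcp_pos: [0.4743, -0.3896, 0.1392]
ee_rot: [[1.0, -0.003, -0.012], [-0.003, -1.0, 0.002], [-0.012, -0.002, -1.0]]
wrist_force: [0.1, 0.4, -0.5]
gripper_width: 0.073
```

Call:
play_rows(
  commands=[
    [[0,0,-0.03,0,0,0,1],[0,0,-0.07,0,0,0,1],[0,0,-0.095,0,0,0,1],[0,0,-0.106,0,0,0,1],[0,0,-0.106,0,0,0,1]],
  ],
)

```text
time_s: 59.25
tcp_pos: [0.4748, -0.3866, 0.0331]
ee_rot: [[1.0, 0.002, -0.013], [0.002, -1.0, 0.003], [-0.013, -0.003, -1.0]]
wrist_force: [0.2, 0.0, -0.1]
gripper_width: 0.077
```

Call:
play_rows(
  commands=[
    [[0,0,0,0,0,0,1],[0,0,0,0,0,0,1]],
  ],
)

```text
time_s: 59.45
tcp_pos: [0.4768, -0.3884, 0.0367]
ee_rot: [[1.0, 0.001, -0.006], [0.001, -1.0, -0.0], [-0.006, 0.0, -1.0]]
wrist_force: [0.2, -0.9, -0.4]
gripper_width: 0.075
```

Release, lift away clear of everything, and check all goal conditions.

Call:
play_rows(
  commands=[
    [[0,0,-0.003,0,0,0,1],[0,0,-0.003,0,0,0,0.82],[0,0,-0.003,0,0,0,0.8],[0,0,-0.003,0,0,0,0.8],[0,0,-0.003,0,0,0,0.8]],
  ],
)

```text
time_s: 59.95
tcp_pos: [0.4755, -0.3882, 0.032]
ee_rot: [[1.0, 0.0, -0.009], [0.0, -1.0, 0.001], [-0.009, -0.001, -1.0]]
wrist_force: [-0.2, -0.3, 0.7]
gripper_width: 0.196
```

Call:
play_rows(
  commands=[
    [[0,0,0.03,0,0,0,0.8],[0,0,0.075,0,0,0,0.7],[0,0,0.12,0,0,0,0.62],[-0.03,-0.03,0.16,0,0,0,0.62],[-0.06,-0.06,0.18,0,0,0,0.62]],
  ],
)

```text
time_s: 60.45
tcp_pos: [0.4197, -0.4455, 0.2132]
ee_rot: [[1.0, 0.004, -0.005], [0.004, -1.0, -0.002], [-0.005, 0.002, -1.0]]
wrist_force: [0.7, -0.9, -0.1]
gripper_width: 0.368
```

Call:
play_rows(
  commands=[
    [[-0.04,-0.03,0.02,0,0,0,0.62],[-0.06,-0.06,0.02,0,0,0,0.62],[-0.06,-0.06,0.02,0,0,0,0.62],[-0.06,-0.06,0.02,0,0,0,0.62]],
  ],
)

```text
time_s: 60.85
tcp_pos: [0.3576, -0.5054, 0.2293]
ee_rot: [[1.0, -0.002, -0.01], [-0.002, -1.0, 0.002], [-0.01, -0.002, -1.0]]
wrist_force: [0.5, -0.7, 0.5]
gripper_width: 0.378
```

```bash
python3 - <<'E'
from h import *
pk()
a,W=cap("top");comp(405,500,165,250,.012,.06,"dish+",W);comp(215,255,150,250,.012,.05,"pick",W);comp(165,215,150,200,.05,.075,"mallet",W)
c,V=cap("side");pegs(W,V)
d=np.hypot(W[...,0]-.476,W[...,1]+.348);Z=W[...,2]
print([(r0,np.median(Z[(d>r0/1e3)&(d<(r0+4)/1e3)&(Z<.1)]).round(4)) for r0 in range(20,64,4)])
save(cv2.resize(a["image"][80:270,160:500],None,fx=2.35,fy=2.35,interpolation=cv2.INTER_CUBIC),"end.png")
E
```

```text
tcp [ 0.3576 -0.5054  0.2293] heel [ 0.2533 -0.5055  0.1937] tip [ 0.2356 -0.5055  0.197 ] tilt -0.009548983088644332 yaw -0.001929893138032231 F [ 0.5 -0.7  0.5] w 0.37765883232160413
dish+ 746 [array([ 0.4757, -0.348 ]), array([0.1486, 0.1489]), np.float64(18.8582)] z [0.0133 0.0251 0.0324]
pick 291 [array([0.5186, 0.2779]), array([0.0976, 0.0267]), np.float64(1.1031)] z [0.0151 0.02   0.0236]
mallet 848 [array([0.5518, 0.3993]), array([0.0614, 0.1113]), np.float64(88.6436)] z [0.0562 0.0625 0.0657]
rl 25 113 h 0.0015
rl 15 41 h 0.0004
fl 28 132 h 0.0013
fl 12 45 h 0.0004
fr 27 137 h 0.0009
fr 11 87 h 0.0017
rr 24 124 h 0.0016
rr 9 66 h 0.0036
[(20, np.float64(0.008)), (24, np.float64(0.0072)), (28, np.float64(0.0075)), (32, np.float64(0.0076)), (36, np.float64(0.0194)), (40, np.float64(0.0208)), (44, np.float64(0.0091)), (48, np.float64(0.007)), (52, np.float64(0.0071)), (56, np.float64(0.0077)), (60, np.float64(0.0122))]
```

View pics/end.png

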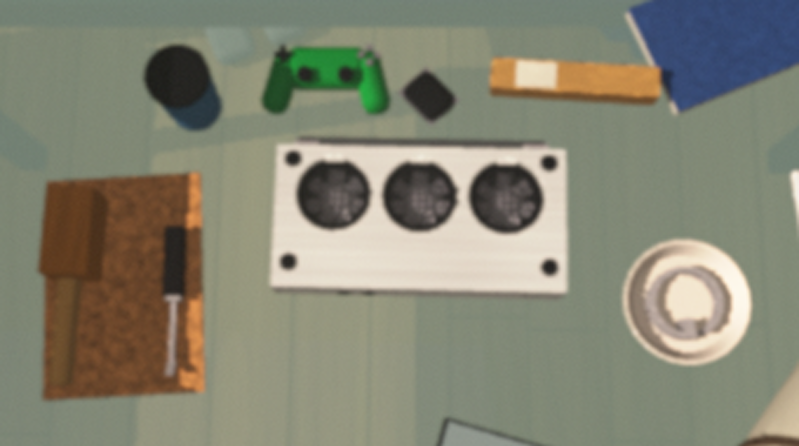

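```bash
python3 - <<'E'
from h import *
for n in("top","side"):
    Ws=[cap(n)[1] for _ in range(8)]
    for k,p in PEG.items():
        h=[]
        for W in Ws:
            d=np.hypot(W[...,0]-p[0],W[...,1]-p[1]);Z=W[...,2];h.append(np.median(Z[(d<.008)&(Z<.1)])-np.median(Z[(d>.016)&(d<.025)&(Z<.1)&(Z>.055)]))
        print(n,k,np.mean(h).round(4),np.std(h).round(4))
E
```

```text
top rl 0.0011 0.0004
top fl 0.0009 0.0008
top fr 0.0006 0.0004
top rr 0.0008 0.0003
side rl -0.0043 0.0108
side fl 0.0012 0.0004
side fr 0.0009 0.0002
side rr 0.0015 0.0003
```

All four peg heads sit about 1 mm above the deck, so they are home. I'm handing in the job.

```bash
python3 -c "
from station import r
print(r.finish_job())"
```

```text
the job is handed in; nothing more can be done
None
```

The job is handed in at about 61 s. I knocked all four pegs home with the 60 mm mallet and lifted all three rings out with the pick under their lugs. Each ring was drawn onto the front of the deck, then carried to the incense dish with the fingers.

**Last checks:**
- **Pegs:** averaged over eight captures, the heads stand 0.6–1.5 mm above the deck (about 1 mm is fully home). The side camera gave a meaningless reading for the rear left peg (-4.3 mm with ±10.8 mm scatter). For that peg I relied on the top camera's 1.1 mm.
- **Rings:** all three are stacked flat and centred in the dish, top at 0.02 m. The dish is upright and where it was at the start.
- **Tools:** mallet and pick both lie on the cork mat.
- **Other things on the desk:** none of them looks moved in the last picture. I did not measure their positions.
- **Robot:** the arm is clear of everything.

**Trouble on the way:**
- The mallet tilted in the grip; I corrected it by tilting the tool.
- The first pick grasp ran a wrist joint to its limit, so I laid the pick back on the mat and gripped it at another angle.
- My first try at picking up the right-hand ring closed just above it; the second held.

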